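# Pry a wheel's retaining clip out of its axle groove with a hooked pick

## Task

The wheel on the axle stand is kept on by a sprung wire clip in the axle's groove. Take the hooked pick from the tool rest, hook it in the clip's pull loop and gently pry the clip straight out of the groove until it lies loose and flat on the wheel's face, just clear of the axle; do not touch the clip with the fingers, press hard on the wheel, or let the clip jump off the wheel. Then put the pick back in its slot the way it lay, and leave everything else alone.

Things in the scene. Friction and masses are not known exactly. Their poses are not given: they have to be found in the camera images.
- axle_stand: Fixed stand: wooden board 150 x 120 x 18 mm with a castor wheel lying flat on it (125 mm diameter, rubber tyre, dark flat face, does not turn) on an upright steel axle. Origin: on the axle's axis at table height; z up. The wheel's flat upper face is 56 mm above the origin.
- wheel_face (a point): Point on the axle's axis at the height of the wheel's flat upper face. Above it the axle has a groove, 20 mm in diameter and 5.5 mm high, then a head 26 mm in diameter whose top is 14.5 mm over the face.
- clip: Sprung clip of 4 mm round steel wire, 36 g, lying on the wheel's face round the groove. Seen from above: an open ring (outside 28 mm), mouth to +x, with a closed pull loop to -x, roughly towards the robot (within 0.6 rad). Origin: ring's centre at the underside, on the axle's axis while seated; z up. It comes off towards its own -x, and is clear of the axle's head after about 25 mm.
- clip_eye (a point): Centre of the clip's round pull loop (outside 19 mm, inside 10 mm in diameter), 19.5 mm to -x of the clip's origin, 2 mm over its underside; same axes. Pulled to -x the clip resists with about 5 to 12 N as its arms spread over the groove, then the force falls away and it jumps a few mm. A hook that is not right down at the wheel's face slips over the wire.
- hook_pick: Hooked pick, 62 g: wooden handle 80 mm long (x), 14 mm wide (y), 18 mm high (z), then a steel shank 4.4 mm thick along +x, its end turned down into a hook that leans back a little. Origin: handle's centre; x towards the hook, z up as it lies in the rest. Grip across the 14 mm at the middle of the handle; loaded, it may turn a little in the grip, most of all if pressed down at the tip.
- pick_front (a point): Middle of the handle's front end, 40 mm to +x of the pick's origin. The hook's lowest point is 40 mm further, at x = 80 mm; it lies 29 to 39 mm below the handle's centre, for the shank is set up to 5 mm high or low in the handle (firmly: it does not move in use), so the tip's height must be felt.
- tool_rest: Fixed wooden rest, base 84 x 124 x 10 mm; two upright cross boards (6 mm thick, at x = -32 and 32 mm, tops at 56 mm), each with open slots 18 mm wide at y = -32 and y = 32 mm, slot bottoms 43 mm over the table. Origin: under its centre, z up. A pick lies level in a slot: handle's centre at x = 0 (within 3 mm), 52 mm over the table, hook or point to +x.
- straight_pick: Straight pick, same handle, straight point 50 mm long, in the other slot of the rest; not needed, leave it. Origin: handle's centre, x towards the point.
- pencil_flat: Bystander: flat pencil 168 x 12 x 10 mm, lying; origin under its centre.
- try_square: Bystander: try square 177 x 118 x 19 mm, lying; origin under its centre.
- hinge_b: Bystander: flat hinge 61 x 63 x 6 mm, lying; origin under its centre.
Things that resemble listed ones, but are neither listed nor needed, are in the scene too. There is more than one size of the tool_rest; the job needs the larger.

How it is judged:
On the way, in this order (a step that is already met when the one before it is completed fails the run):
1. the hooked pick is lifted out of the rest (z of hook_pick in the frame of tool_rest above 0.08 m), for 0.1 s.
2. the hook pulls in the loop of the clip while the clip is still in the groove (contact force between hook_pick and clip above 2.5 N and x of clip_eye in the frame of hook_pick between 0.07 and 0.09 m and y of clip_eye in the frame of hook_pick between -0.009 and 0.009 m and horizontal distance between clip and wheel_face below 0.012 m), for 0.1 s.
3. the clip lies on the wheel's face, off the groove (horizontal distance between clip and wheel_face between 0.021 and 0.045 m and z of clip in the frame of axle_stand between 0.051 and 0.062 m and angle between clip's own z axis and vertical below 0.15 rad), for 0.2 s.
At the end, for the whole second after the job is handed in: The clip rests flat on the wheel's face (within 0.15 rad), its ring's centre 21 to 45 mm from the axle's axis. The hooked pick rests in a slot as it lay: at its height within 5 mm, along the slot within 15 mm of the middle, across within 8 mm, hook down, to the same side, in line within 0.12 rad (all of step 3 and linear speed of each of clip, hook_pick below 0.02 m/s and z of hook_pick in the frame of tool_rest between 0.047 and 0.057 m and x of hook_pick in the frame of tool_rest between -0.015 and 0.015 m and (y of hook_pick in the frame of tool_rest between 0.024 and 0.04 m or y of hook_pick in the frame of tool_rest between -0.04 and -0.024 m) and x of pick_front in the frame of tool_rest above 0.02 m and angle between hook_pick's own z axis and vertical below 0.15 rad and angle between the x axis of hook_pick and the x axis of tool_rest, either way round below 0.12 rad); the robot touches nothing.
It fails at once if the hand or the arm touches the clip, or pushes the axle stand with more than 10 N (contact force between any of the fingers, the arm and clip above 0.5 N or contact force between any of the fingers, the arm and axle_stand above 10 N).
It fails at once if the pick presses on the wheel or the axle with more than 12 N (contact force between hook_pick and axle_stand above 12 N).
It fails at once if the pick bears on the clip with more than 25 N (contact force between hook_pick and clip above 25 N).
It fails at once if the clip leaves the wheel's face: it jumps up or off, or is lifted (z of clip in the frame of axle_stand below 0.045 m or z of clip in the frame of axle_stand above 0.076 m or horizontal distance between clip and wheel_face above 0.06 m).
It fails at once if another thing on the table is moved more than 25 mm (distance of any of straight_pick, pencil_flat, try_square, hinge_b from where it was at the start of the episode above 0.025 m).
It also fails if it takes over 61 s, if anything falls off the work surface, if the arm or the gripper's body presses on something with over 40 N, if the wrist force passes 120 N, or if a joint passes its speed limit or range.

## Robot

A 6-joint arm with a two-finger parallel gripper is mounted at the origin on a cart in front of the work surface, level with it; the furniture and walls round the work are solid. World frame = base frame: x ahead of the robot, y to its left, z up, the work surface at z = 0. Lengths are in m, angles in rad, forces in N, time in s.
With the tool pointing down it reaches from about 0.225 to 0.725 m from the base axis. Payload 3.1 kg.
Tool frame: the origin (TCP) lies on the centre line of the jaws, within the pads' length; the fingertips stand 22 mm ahead of it and the grasp point (between the pads) lies 3 mm ahead of it; z points along the fingers, y is the direction in which the jaws open and shut (so a half turn about z gives the same grasp; the last joint's range is limited). The gripper opens to 85 mm and grips with 20 to 120 N. Pads are 22 mm wide; open, the fingers measure 114 mm over their backs; the gripper's body (76 mm by 85 mm) begins 54 mm behind the grasp point. The pads swing forward as they close: fully open they stand 13 mm farther back than shut.
Start: joints at [-1.298, 0.048, 0.099, 1.622, 0, 1.443], TCP at [0.205, -0.483, 0.223] pointing down, gripper open.
Joint ranges: [-2.91, 2.91], [-0.99, 1.94], [-1.21, 1.42], [-2.12, 2.29], [-1.49, 1.47], [-3.14, 3.14]. Speed limits (rad/s): [2.79, 2.79, 3.14, 3.14, 3.14, 3.14].

## Interface

Orientations are given as a rotation vector (axis times angle).
In Python, from plant import bot, viewer, sign_off, finder gives the robot as it stands.
- The arm moves only by the tool carry_out, never from a script. Its argument "targets" is a list of rows, each a list of 3 entries, a list of its own where there are three numbers: the shift along the tool's x, y, z in units of 150 mm (1.0 is 150 mm), then the turn, a rotation vector about the tool's x, y, z in units of 180 degrees (1.0 is 180 degrees), then the closure, from -1 (fully open) to 1 (shut). In form: [[[dx, dy, dz], [wx, wy, wz], gripper], ...]. A call has 1 to 10 rows; each row is the pose to reach, as a shift and turn from the pose commanded when the call began, along the tool's axes at that moment, turning the shorter way round; what a row does not reach only later rows make up. A row lasts 1/8 s, in which the tool goes at most 62.5 mm and 10.7 degrees, less where a joint would pass 70% of its speed; a pose out of reach is approached as far as the arm can. A call with a number of a shift or a turn outside -1 to 1 is refused whole. A call with a gripper value outside its range is refused whole. The fingers move at their own pace and stop on an object; the grip force is fixed at half the most. Time passes only in rows, so rows that repeat a pose let the fingers close. It gives the time, the measured TCP pose, the force and the opening at its end, in the units of the state.
- bot.state(): the state, without advancing time (a new reading comes with each control period).
- viewer.read_camera(name): name is "scene" or "top"; returns (picture, depth): 400x640x3 uint8, red, green, blue; 400x640 float32, m along the optical axis (not along the pixel's ray), 0 where there is no reading.
- viewer.camera_info(name): a dict with "K" (3x3 intrinsics, pixels), "extrinsics" (4x4, takes a point from camera to world coordinates). Camera axes: x right, y down, z forward; pixel columns grow to the right and rows downward; lengths in m; the calibration is good to about 2 mm. A picture is of the moment at which its call begins. camera_info takes no time and is no camera call.
- sign_off(): hands the job in, once; it reports no verdict.
Trained networks look in the newest picture that a camera, given by its name, has taken for a name from the list of things; names that differ only in an ending like _2 or _b are one class to them, and where a whole thing is asked for, a point or a joint stands for the part that bears it (a point fixed in the world has none). Each returns a list of dicts, best first, with "p" (0 to 1); they miss things now and then, are a little off and sometimes report something else, mostly with a low value. They report only what shows in the picture. A call takes as long as a camera call. They do not tell look-alikes from the thing itself.
- finder.look_for(name, camera): "uv" ([column, row] in pixels, amid what is visible of it).
- finder.outline_of(name, camera): "region" (400x640 bool, what is visible of it) and "uv" ([column, row] in pixels, amid what is visible of it).
- finder.tip_of(name, camera): "uv" ([column, row] in pixels: a listed point, or the origin of a listed thing).
The state is a dict: "time": time; "joint_positions": joint angles; "joint_vel": joint speeds; "joint_efforts": joint torques, N m; "eef_pos": TCP position; "tcp_rot": TCP orientation; "ft_force": force on the tool from outside, world axes, zero at the start; "ft_torque": the same for the moment, N m; "opening": opening from 0.0 (shut) to 1.0 (fully open).
Only numpy, scipy, OpenCV 4.12 (cv2) and the standard library are available. Lean on these libraries where they do the work, as an engineer would, in place of code of your own. Each camera call takes 0.05 s, during which the arm holds its last target.

## Working session

There is one attempt and no reset: what is moved stays moved. The work goes in short steps, Python scripts to look and compute and a tool call to move; the robot and the scene stay as the last step left them, time stands still between calls to the robot, and variables do not carry over. Pictures are saved under pics/ and viewed, and the job is handed in when it is done.

Besides the shell and the picture viewer there is one more tool, called after "Request:" by a JSON object that holds its "op" and its "data", one argument or row to a line. carry_out: Moves the arm, as the interface text tells. Its arguments: {"type":"object","properties":{"targets":{"type":"array","items":{"type":"array"}}},"required":["targets"]}

```bash
ls; mkdir -p pics; cat > h.py <<'E'
import numpy as np, cv2
from plant import bot, viewer, finder
from scipy.spatial.transform import Rotation as R
def cam(n):
    i=viewer.camera_info(n); return np.array(i["K"]),np.array(i["extrinsics"])
def shot(n,f):
    p,d=viewer.read_camera(n); cv2.imwrite(f,p[:,:,::-1]); np.save('/tmp/%s_d.npy'%n,d); np.save('/tmp/%s_p.npy'%n,p); return p,d
def w(n,u,v,z):
    "depth z along the axis"
    K,E=cam(n); r=np.linalg.inv(K)@[u,v,1]; return E[:3,:3]@(r*z)+E[:3,3]
def onz(n,u,v,h):
    K,E=cam(n); r=E[:3,:3]@np.linalg.inv(K)@[u,v,1]; o=E[:3,3]; return o+r*(h-o[2])/r[2]
def proj(n,P):
    K,E=cam(n); q=K@(E[:3,:3].T@(np.asarray(P)-E[:3,3])); return q[:2]/q[2]
E
python3 - <<'E'
from h import *
np.set_printoptions(precision=4,suppress=True)
print(bot.state())
for n in("scene","top"):
    shot(n,f'pics/{n}0.png'); print(n,*cam(n))
    for t in ("hook_pick","straight_pick","tool_rest","axle_stand","clip","pencil_flat","try_square","hinge_b"):
        print(t,[(np.round(a['uv']),round(a['p'],2)) for a in finder.look_for(t,n)])
    for t in ("hook_pick","pick_front","tool_rest","axle_stand","wheel_face","clip","clip_eye"):
        print('tip',t,[(np.round(a['uv'],1),round(a['p'],2)) for a in finder.tip_of(t,n)])
E
```

```text
pics
{'time': 0.0, 'joint_positions': array([-1.2978,  0.0487,  0.0976,  1.622 , -0.    ,  1.443 ]), 'joint_vel': array([-0.0003,  0.0006,  0.0007, -0.0003,  0.0003,  0.0016]), 'joint_efforts': array([  0.0002, -33.8787,  32.0012,   0.0201,  -0.0003,  -0.    ]), 'eef_pos': array([ 0.2046, -0.4828,  0.222 ]), 'tcp_rot': array([-3.0765, -0.6249,  0.0003]), 'ft_force': array([0.1382, 0.5875, 0.3083]), 'ft_torque': array([ 0.0316, -0.0273,  0.023 ]), 'opening': 0.9989384646173529}
scene [[404.6947   0.     318.7973]
 [  0.     404.6947 208.958 ]
 [  0.       0.       1.    ]] [[-0.8985 -0.2577  0.3555  0.1697]
 [-0.4385  0.5671 -0.6972  0.6325]
 [-0.0219 -0.7823 -0.6226  0.6324]
 [ 0.      0.      0.      1.    ]]
hook_pick [(array([277., 294.]), 0.94)]
straight_pick [(array([260., 185.]), 0.6), (array([295., 273.]), 0.58)]
tool_rest [(array([430., 194.]), 0.83), (array([290., 299.]), 0.67), (array([219., 224.]), 0.26)]
axle_stand [(array([219., 237.]), 0.83)]
clip [(array([220., 221.]), 0.5)]
pencil_flat [(array([356., 283.]), 0.61), (array([287., 300.]), 0.55)]
try_square [(array([260.
[... 789 characters left out ...]
ay([261., 211.]), 0.66), (array([242., 209.]), 0.55)]
tool_rest [(array([253., 212.]), 0.87), (array([404., 268.]), 0.68)]
axle_stand [(array([284., 135.]), 0.58)]
clip []
pencil_flat [(array([288., 250.]), 0.49), (array([357., 130.]), 0.28)]
try_square [(array([356., 130.]), 0.6)]
hinge_b [(array([362., 225.]), 0.68)]
tip hook_pick [(array([240.5, 208.6]), 0.63)]
tip pick_front [(array([246. , 198.3]), 0.46)]
tip tool_rest [(array([406.9, 266.9]), 0.98), (array([255.5, 215. ]), 0.7)]
tip axle_stand [(array([284.4, 135.6]), 0.79)]
tip wheel_face [(array([281.1, 129.7]), 0.62)]
tip clip [(array([286. , 129.2]), 0.52), (array([245.8, 200.7]), 0.38)]
tip clip_eye [(array([283. , 138.1]), 0.36)]
```

View pics/scene0.png

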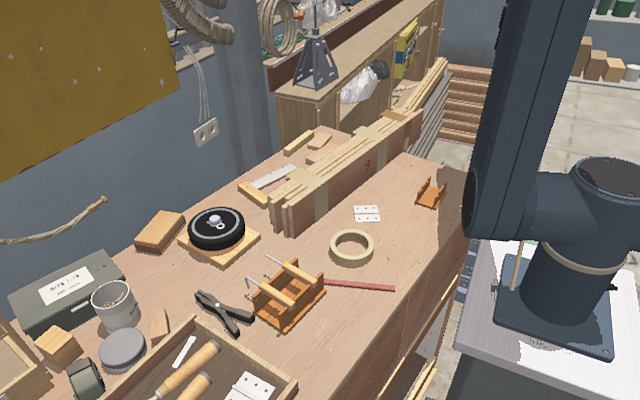

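View pics/top0.png

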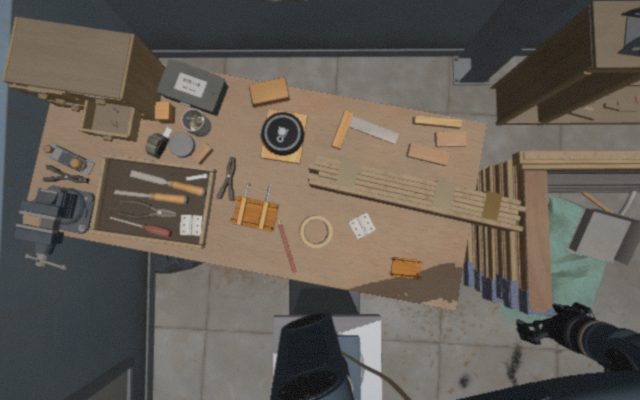

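```bash
python3 - <<'E'
import cv2,numpy as np
s=cv2.imread('pics/scene0.png');t=cv2.imread('pics/top0.png')
a=cv2.resize(s[170:330,150:350],(800,640),interpolation=cv2.INTER_CUBIC)
b=cv2.resize(t[100:250,220:340],(640,800),interpolation=cv2.INTER_CUBIC)
cv2.imwrite('pics/c1.png',cv2.resize(a,(750,600)));cv2.imwrite('pics/c2.png',cv2.resize(b,(480,600)))
E
```

```text
(no output)
```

View pics/c1.png

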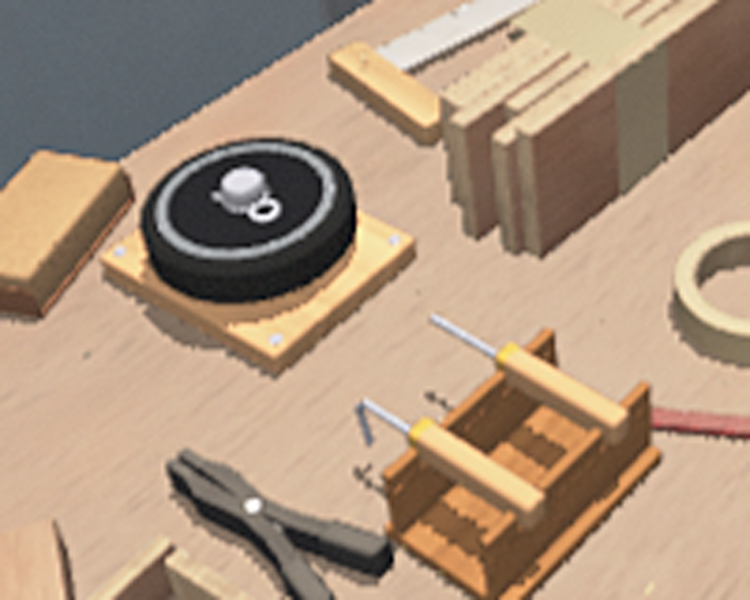

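View pics/c2.png

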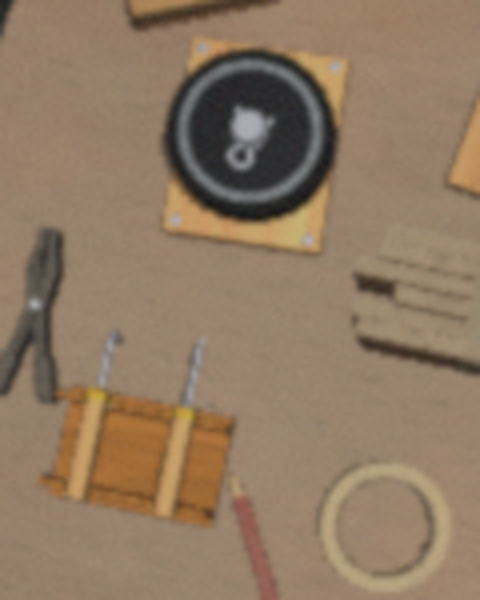

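The larger rest (top 253,212; scene 288,300) holds the hooked pick on the left (top 242,208; scene 276,294). Three things could be confused with it: the straight pick (top 263,212), the small empty rest (top 404,268), and the box tools (top 150,200). I choose the one with the bent shank. The wheel is at top 283,133, with the loop just below the axle head, towards the robot. Next I measure precisely.

```bash
cat >> h.py <<'E'
def cloud(n):
    d=np.load('/tmp/%s_d.npy'%n);K,E=cam(n);v,u=np.mgrid[:400,:640]
    P=np.stack([(u-K[0,2])/K[0,0]*d,(v-K[1,2])/K[1,1]*d,d],-1)
    W=P@E[:3,:3].T+E[:3,3]; W[d<=0]=np.nan; return W
E
python3 - <<'E'
from h import *
np.set_printoptions(precision=4,suppress=True)
for n,c0 in(("top",(242,208)),("scene",(277,294))):
    W=cloud(n); 
    print(n)
    for t,h in (("hook_pick",.052),("straight_pick",.052),("tool_rest",.0),("axle_stand",0),("clip",.058),("hinge_b",0.003)):
        for a in finder.outline_of(t,n)[:2]:
            m=a['region']; P=W[m]; P=P[~np.isnan(P[:,0])]
            if len(P)<3: print(t,'few',m.sum(),np.argwhere(m).mean(0) if m.any() else 0);continue
            print(t,round(a['p'],2),m.sum(),'med',np.median(P,0),'zmax',np.percentile(P[:,2],[5,50,95]))
            if t in("hook_pick","straight_pick"):
                Q=P[(P[:,2]>.056)&(P[:,2]<.068)]
                # handle
                if len(Q)>10:
                    c=Q[:,:2].mean(0);u,s,vt=np.linalg.svd(Q[:,:2]-c);dirn=vt[0]*np.sign(vt[0][0]);pr=(Q[:,:2]-c)@dirn
                    print('  handle c',c,'yaw',np.arctan2(dirn[1],dirn[0]),'ext',pr.min(),pr.max(),'mid',c+dirn*(pr.min()+pr.max())/2, len(Q),s/np.sqrt(len(Q)))
    for t,h in (("hook_pick",.052),("pick_front",.052),("wheel_face",.056),("clip",.056),("clip_eye",.058),("axle_stand",0),("tool_rest",0)):
        print('tip',t,[(onz(n,*a['uv'],h),round(a['p'],2)) for a in finder.tip_of(t,n)[:2]])
    # wheel: rubber points z .05-.062
    m=(W[...,2]>.045)&(W[...,2]<.062)&(abs(W[...,0]-.6)<.15)&(abs(W[...,1]-.12)<.15)
    P=W[m]; print('wheel',len(P),P.min(0),P.max(0))
    m=(W[...,2]>.064)&(abs(W[...,0]-.6)<.1)&(abs(W[...,1]-.12)<.1)&(W[...,2]<.08)
    P=W[m]; print('head',len(P),P.mean(0) if len(P) else 0,P[:,2].max() if len(P) else 0)
E
```

```text
top
hook_pick 0.68 788 med [0.4522 0.2081 0.0115] zmax [0.0074 0.0115 0.0576]
  handle c [0.4547 0.2046] yaw 0.922854104531251 ext -0.06403157043741978 0.06766981078995203 mid [0.4558 0.206 ] 80 [0.0341 0.0302]
hook_pick 0.63 152 med [0.4594 0.2419 0.0613] zmax [0.0522 0.0613 0.0646]
  handle c [0.4602 0.2418] yaw -0.21536006141014594 ext -0.03885593876505404 0.04043433486993729 mid [0.461  0.2416] 135 [0.0224 0.0039]
straight_pick 0.47 208 med [0.4476 0.1796 0.0597] zmax [0.0097 0.0597 0.0643]
  handle c [0.4482 0.1796] yaw -0.21356413086506174 ext -0.040554788994359985 0.03868254475603841 mid [0.4472 0.1798] 137 [0.0226 0.0041]
tool_rest 0.86 849 med [0.4521 0.2111 0.0114] zmax [0.0071 0.0114 0.0576]
tool_rest 0.73 171 med [0.4592 0.242  0.061 ] zmax [0.0298 0.061  0.0644]
axle_stand 0.8 1994 med [0.6785 0.1234 0.0556] zmax [0.0165 0.0556 0.061 ]
axle_stand 0.19 849 med [ 0.7063 -0.0986  0.0117] zmax [0.0066 0.0117 0.0213]
hinge_b 0.72 418 med [ 0.4181 -0.1077  0.003 ] zmax [-0.0008  0.003   0.0072]
hinge_b 0.33 2088 med [0.6765 0.1235 0.0555] zmax [0.0151 0.0555 0.0612]
tip hook_p
[... 1193 characters left out ...]
491 0.0531] zmax [0.0109 0.0531 0.0595]
hinge_b 0.92 439 med [ 0.4162 -0.1025  0.0037] zmax [0.0013 0.0037 0.0073]
tip hook_pick [(array([0.4601, 0.2418, 0.052 ]), 0.78)]
tip pick_front [(array([0.4937, 0.234 , 0.052 ]), 0.65), (array([0.6765, 0.1222, 0.052 ]), 0.18)]
tip wheel_face [(array([0.682 , 0.1283, 0.056 ]), 0.89)]
tip clip [(array([0.6897, 0.1232, 0.056 ]), 0.49)]
tip clip_eye [(array([0.6673, 0.1392, 0.058 ]), 0.48)]
tip axle_stand [(array([0.6788, 0.1318, 0.    ]), 0.64)]
tip tool_rest [(array([ 0.2858, -0.2354,  0.    ]), 0.81), (array([0.4515, 0.2139, 0.    ]), 0.71)]
wheel 2547 [ 0.4501 -0.0283  0.045 ] [0.7455 0.2655 0.062 ]
head 283 [0.5971 0.0682 0.0717] 0.07995088114249327
```

```bash
python3 - <<'E'
from h import *
np.set_printoptions(precision=4,suppress=True)
for n in("top","scene"):
    W=cloud(n); p=np.load(f'/tmp/{n}_p.npy')
    near=(np.hypot(W[...,0]-.687,W[...,1]-.127)<.045)
    m=near&(W[...,2]>.0655)
    P=W[m]; print(n,'head pts',len(P),P.mean(0),np.median(P,0))
    # wheel outline: fit circle to edge of z>.048
    mw=(W[...,2]>.047)&(np.hypot(W[...,0]-.687,W[...,1]-.127)<.085)
    cs,_=cv2.findContours(mw.astype(np.uint8),0,1); c=max(cs,key=cv2.contourArea)[:,0]
    Q=W[c[:,1],c[:,0]]; Q=Q[~np.isnan(Q[:,0])]
    (x,y),r=cv2.minEnclosingCircle(Q[:,:2].astype(np.float32)); A=np.c_[2*Q[:,:2],np.ones(len(Q))]; s=np.linalg.lstsq(A,(Q[:,:2]**2).sum(1),rcond=None)[0]; print('wheel',x,y,r,s[:2],np.sqrt(s[2]+s[0]**2+s[1]**2))
    g=p.astype(int).min(2)
    u,v=[int(round(k)) for k in proj(n,[.68,.127,.056])]
    print(u,v); 
    k=13 if n=='top' else 16
    print(g[v-k:v+k+1,u-k:u+k+1].tolist() if 0 else '')
    b=cv2.resize(p[v-k:v+k+1,u-k:u+k+1][:,:,::-1],None,fx=18,fy=18,interpolation=cv2.INTER_NEAREST)
    cv2.imwrite(f'pics/z_{n}.png',b); print('crop origin',u-k,v-k)
    br=near&(g>130)&(W[...,2]<.0655); idx=np.argwhere(br); 
    for i in idx: print((i[1],i[0]),g[i[0],i[1]],onz(n,i[1],i[0],.060)[:2],round(float(W[i[0],i[1],2]),4))
E
```

```text
top head pts 62 [0.6859 0.1259 0.0706] [0.6865 0.1251 0.0707]
wheel 0.686687171459198 0.12619492411613464 0.0625821053981781 [0.6864 0.1259] 0.060875265032901194
282 135

crop origin 269 122
(np.int64(282), np.int64(137)) 133 [0.6722 0.126 ] 0.0596
(np.int64(277), np.int64(138)) 133 [0.6694 0.1404] 0.0613
(np.int64(282), np.int64(138)) 140 [0.6693 0.1259] 0.0622
(np.int64(282), np.int64(139)) 141 [0.6664 0.1259] 0.0612
(np.int64(282), np.int64(140)) 132 [0.6635 0.1259] 0.0552
(np.int64(279), np.int64(141)) 131 [0.6606 0.1346] 0.0562
(np.int64(280), np.int64(141)) 136 [0.6606 0.1317] 0.0555
scene head pts 79 [0.6847 0.128  0.0707] [0.6848 0.1284 0.071 ]
wheel 0.6850324869155884 0.126840740442276 0.06257014721632004 [0.6847 0.1278] 0.060116424325332006
217 224

crop origin 201 208
(np.int64(202), np.int64(214)) 168 [0.729  0.1172] 0.0584
(np.int64(200), np.int64(215)) 162 [0.7308 0.1219] 0.0596
(np.int64(197), np.int64(218)) 164 [0.7301 0.1332] 0.0588
(np.int64(195), np.int64(221)) 138 [0.7274 0.1434] 0.0579
(np.int64(207), np.int64(221)) 154 [0.703  0.1322] 0.0593
(np.int64(208), np.i
[... 2579 characters left out ...]
.0621
(np.int64(219), np.int64(227)) 219 [0.6662 0.1376] 0.0623
(np.int64(220), np.int64(227)) 215 [0.6642 0.1367] 0.0607
(np.int64(221), np.int64(227)) 230 [0.6622 0.1358] 0.0606
(np.int64(222), np.int64(227)) 252 [0.6603 0.1349] 0.0604
(np.int64(223), np.int64(227)) 194 [0.6583 0.1339] 0.0603
(np.int64(217), np.int64(228)) 153 [0.6682 0.1421] 0.0589
(np.int64(218), np.int64(228)) 201 [0.6662 0.1412] 0.0601
(np.int64(219), np.int64(228)) 228 [0.6642 0.1403] 0.0603
(np.int64(220), np.int64(228)) 222 [0.6622 0.1394] 0.0607
(np.int64(221), np.int64(228)) 217 [0.6602 0.1385] 0.057
(np.int64(222), np.int64(228)) 160 [0.6582 0.1375] 0.0586
(np.int64(204), np.int64(236)) 153 [0.6775 0.1746] 0.0559
```

View pics/z_top.png

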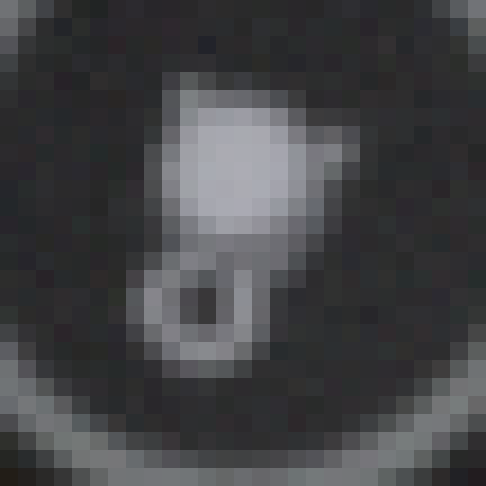

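View pics/z_scene.png

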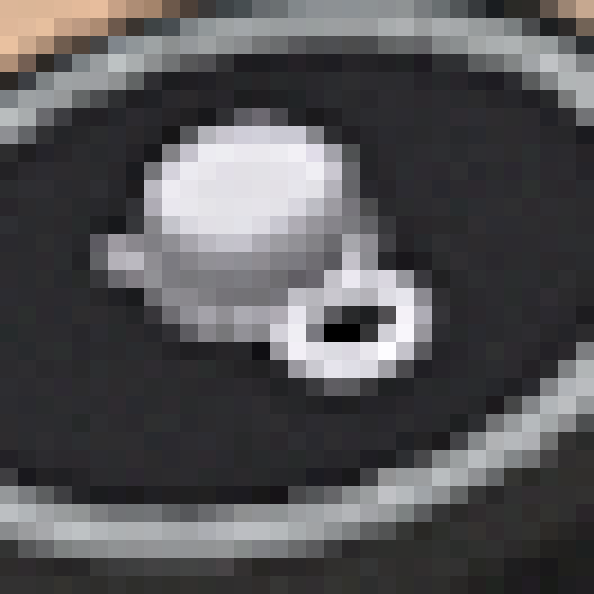

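```bash
cat >> h.py <<'E'
def plan(x,y,z,yaw,pitch=0,roll=0):
    "yaw = heading of tool x in world, tool down; print shift/turn units"
    s=bot.state(); T=R.from_rotvec(s['tcp_rot']); p=np.array(s['eef_pos'])
    G=R.from_euler('z',yaw)*R.from_euler('x',np.pi)
    d=T.inv().apply(np.array([x,y,z])-p)/.15; t=(T.inv()*G).as_rotvec()/np.pi
    tx=T.apply([1,0,0]); print('now',np.round(p,4),'yaw',round(np.arctan2(tx[1],tx[0]),4),'tz',np.round(T.apply([0,0,1]),4),'t',s['time'],'open',round(s['opening'],3),'F',np.round(s['ft_force'],2))
    print('shift',np.round(d,4),'turn',np.round(t,4))
E
python3 - <<'E'
from h import *
W=cloud('top');W2=cloud('scene')
P=np.r_[W.reshape(-1,3),W2.reshape(-1,3)];P=P[~np.isnan(P[:,0])]
a=np.array([.205,-.483]);b=np.array([.46,.243]);d=b-a;L=np.linalg.norm(d);d/=L
s=(P[:,:2]-a)@d;o=(P[:,:2]-a)@[-d[1],d[0]]
for k in np.arange(0,L+.1,.08):
    m=(abs(s-k)<.05)&(abs(o)<.09)&(P[:,2]<.35)&(P[:,2]>0.005); print(round(k,2),m.sum(),np.percentile(P[m,2],[50,99]) if m.sum() else '')
plan(.455,.235,.16,np.pi-.213)
E
```

```text
0.0 835 [0.3153233 0.3496308]
0.08 538 [0.31917539 0.3497748 ]
0.16 53 [0.00559922 0.00801941]
0.24 863 [0.00910136 0.04103886]
0.32 536 [0.00893471 0.0401604 ]
0.4 182 [0.00591939 0.00979609]
0.48 531 [0.02295942 0.02884211]
0.56 1399 [0.02323332 0.02875891]
0.64 951 [0.00963889 0.05828795]
0.72 3158 [0.02972297 0.06389234]
0.8 2760 [0.02298368 0.06368051]
now [ 0.2048 -0.4834  0.2232] yaw 0.4008 tz [ 0.  0. -1.] t 2.9 open 1.001 F [-0.16  0.03  0.15]
shift [ 3.4042 -3.7591  0.4215] turn [ 0.     -0.     -0.8046]
```

Request:
{"op": "carry_out", "data": {
  "targets": [
    [[0.85, -0.94, 0], [0, 0, 0], 0],
    [[0.85, -0.94, 0], [0, 0, 0], 0],
    [[0.85, -0.94, 0], [0, 0, 0], 0],
    [[0.85, -0.94, 0], [0, 0, 0], 0]
  ]
}}

```text
time: 3.4
eef_pos: [0.2681, -0.3008, 0.2237]
tcp_rot: [3.077, 0.633, 0.001]
ft_force: [-0.3, -1.3, -0.4]
opening: 0.5
```

Request:
{"op": "carry_out", "data": {
  "targets": [
    [[0.85, -0.94, 0], [0, 0, 0], 0],
    [[0.85, -0.94, 0], [0, 0, 0], 0],
    [[0.85, -0.94, 0], [0, 0, 0], 0],
    [[0.85, -0.94, 0], [0, 0, 0], 0]
  ]
}}

```text
time: 3.9
eef_pos: [0.3308, -0.1215, 0.2237]
tcp_rot: [3.076, 0.638, 0.002]
ft_force: [-0.5, -0.4, -0.0]
opening: 0.502
```

Request:
{"op": "carry_out", "data": {
  "targets": [
    [[0.85, -0.94, 0], [0, 0, 0], 0],
    [[0.85, -0.94, 0], [0, 0, 0], 0],
    [[0.85, -0.94, 0], [0, 0, 0], 0],
    [[0.85, -0.94, 0], [0, 0, 0], 0]
  ]
}}

```text
time: 4.4
eef_pos: [0.3931, 0.0573, 0.2229]
tcp_rot: [-3.077, -0.635, 0.0]
ft_force: [-0.4, -0.4, 0.6]
opening: 0.501
```

Request:
{"op": "carry_out", "data": {
  "targets": [
    [[0.85, -0.94, 0], [0, 0, -0.2], 0],
    [[0.85, -0.94, 0], [0, 0, -0.5], 0],
    [[0.85, -0.94, 0], [0, 0, -0.8], 0],
    [[0.85, -0.94, 0], [0, 0, -0.8], 0],
    [[0.85, -0.94, 0], [0, 0, -0.8], 0],
    [[0.85, -0.94, 0], [0, 0, -0.8], 0],
    [[0.85, -0.94, 0], [0, 0, -0.8], 0],
    [[0.85, -0.94, 0], [0, 0, -0.8], 0],
    [[0.85, -0.94, 0], [0, 0, -0.8], 0],
    [[0.85, -0.94, 0], [0, 0, -0.8], 0]
  ]
}}

```text
time: 5.65
eef_pos: [0.4562, 0.2318, 0.223]
tcp_rot: [1.315, 2.852, -0.002]
ft_force: [0.3, -0.1, -1.1]
opening: 0.498
```

```bash
python3 - <<'E'
from h import *
plan(.460,.2425,.14,np.pi-.213)
E
```

```text
now [0.4562 0.2318 0.223 ] yaw 2.2778 tz [ 3.0e-04 -1.4e-03 -1.0e+00] t 5.65 open 0.498 F [ 0.32 -0.09 -1.08]
shift [0.0386 0.0663 0.553 ] turn [-0.0003  0.0003 -0.2072]
```

Request:
{"op": "carry_out", "data": {
  "targets": [
    [[0.04, 0.066, 0.2], [0, 0, -0.207], 0],
    [[0.04, 0.066, 0.4], [0, 0, -0.207], 0],
    [[0.04, 0.066, 0.553], [0, 0, -0.207], 0],
    [[0.04, 0.066, 0.553], [0, 0, -0.207], 0],
    [[0.04, 0.066, 0.553], [0, 0, -0.207], 0],
    [[0.04, 0.066, 0.553], [0, 0, -0.207], 0]
  ]
}}

```text
time: 6.4
eef_pos: [0.4592, 0.2444, 0.1406]
tcp_rot: [0.344, 3.122, -0.0]
ft_force: [1.1, 0.1, 0.3]
opening: 0.501
```

```bash
python3 - <<'E'
from h import *
plan(.460,.2430,.055,np.pi-.213)
p,d=shot('scene','pics/s1.png'); shot('top','pics/t1.png')
u,v=[int(k) for k in proj('scene',[.46,.243,.08])]
cv2.imwrite('pics/s1c.png',cv2.resize(p[v-60:v+60,u-70:u+70][:,:,::-1],(700,600),interpolation=cv2.INTER_CUBIC))
E
```

```text
now [0.4592 0.2444 0.1406] yaw 2.9223 tz [ 9.e-04 -2.e-04 -1.e+00] t 6.4 open 0.501 F [1.11 0.12 0.33]
shift [-0.0065 -0.0082  0.5709] turn [ 0.      0.0003 -0.002 ]
```

View pics/s1c.png

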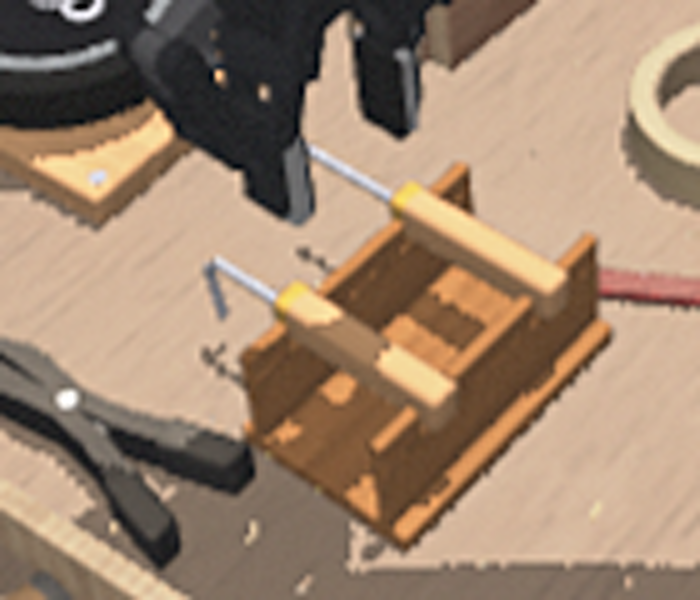

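Request:
{"op": "carry_out", "data": {
  "targets": [
    [[-0.006, -0.008, 0.2], [0, 0, 0], 0],
    [[-0.006, -0.008, 0.38], [0, 0, 0], 0],
    [[-0.006, -0.008, 0.5], [0, 0, 0], 0],
    [[-0.006, -0.008, 0.57], [0, 0, 0], 0],
    [[-0.006, -0.008, 0.57], [0, 0, 0], 0],
    [[-0.006, -0.008, 0.57], [0, 0, 0], 0]
  ]
}}

```text
time: 7.25
eef_pos: [0.4595, 0.2448, 0.0558]
tcp_rot: [0.338, 3.122, 0.001]
ft_force: [-0.4, -0.2, 0.6]
opening: 0.505
```

Request:
{"op": "carry_out", "data": {
  "targets": [
    [[0, 0, 0], [0, 0, 0], 0.4],
    [[0, 0, 0], [0, 0, 0], 0.7],
    [[0, 0, 0], [0, 0, 0], 1],
    [[0, 0, 0], [0, 0, 0], 1],
    [[0, 0, 0], [0, 0, 0], 1],
    [[0, 0, 0], [0, 0, 0], 1],
    [[0, 0, 0], [0, 0, 0], 1]
  ]
}}

```text
time: 8.12
eef_pos: [0.4586, 0.2445, 0.0547]
tcp_rot: [-0.338, -3.123, 0.0]
ft_force: [-0.1, 0.2, -0.2]
opening: 0.002
```

```bash
python3 - <<'E'
from h import *
plan(.460,.2430,.155,np.pi-.213)
E
```

```text
now [0.4586 0.2445 0.0547] yaw 2.9261 tz [-1.e-04 -0.e+00 -1.e+00] t 8.125 open 0.002 F [-0.08  0.21 -0.21]
shift [-0.0113 -0.0079 -0.6686] turn [-0.     -0.     -0.0008]
```

```bash
python3 - <<'E'
from h import *
p,d=shot('scene','pics/s2.png'); q,_=shot('top','pics/t2.png')
u,v=[int(k) for k in proj('scene',[.46,.243,.08])]
a=cv2.resize(p[v-60:v+60,u-70:u+70][:,:,::-1],(700,600),interpolation=cv2.INTER_CUBIC)
cv2.imwrite('pics/s2c.png',a)
u,v=[int(k) for k in proj('top',[.46,.22,.05])]
cv2.imwrite('pics/t2c.png',cv2.resize(q[v-40:v+40,u-50:u+50][:,:,::-1],(750,600),interpolation=cv2.INTER_CUBIC))
E
```

```text
(no output)
```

View pics/s2c.png

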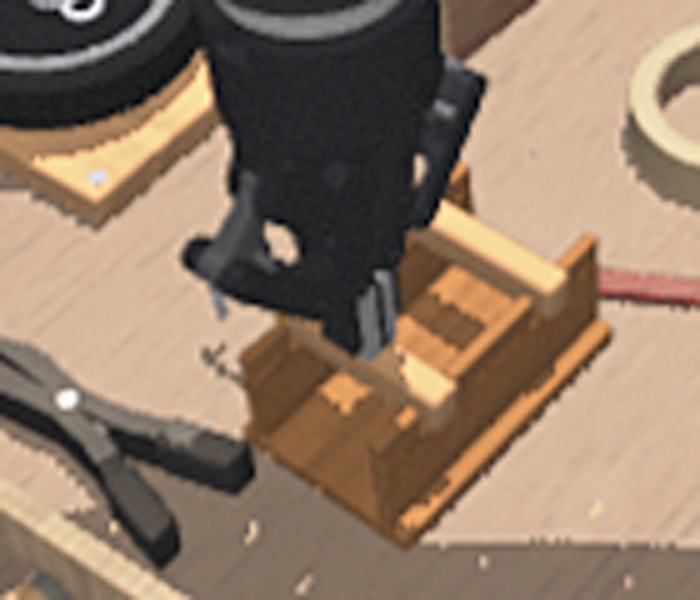

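View pics/t2c.png

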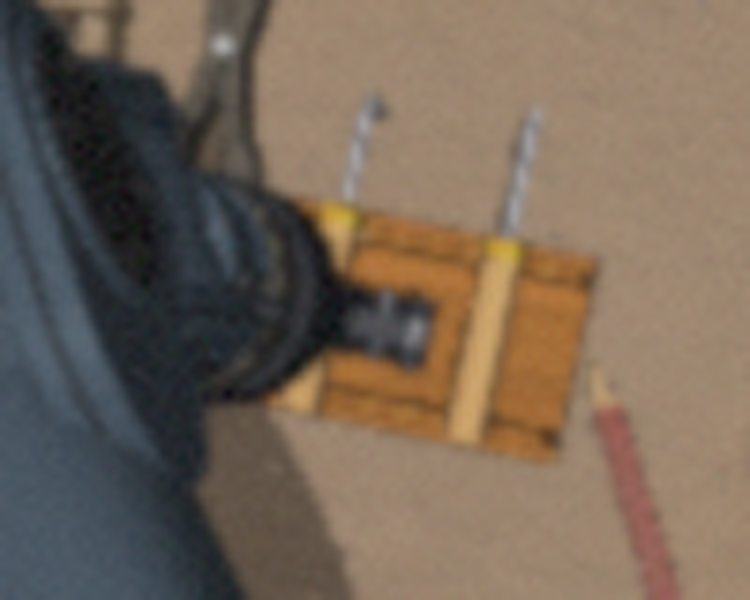

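```bash
python3 - <<'E'
from h import *
np.set_printoptions(precision=4,suppress=True)
for n in('scene','top'):
    W=cloud(n); p=np.load(f'/tmp/{n}_p.npy').astype(int)
    near=(np.hypot(W[...,0]-.46,W[...,1]-.243)<.05)&(W[...,2]<.11)
    dark=(p.max(2)<120)&((p[...,0]-p[...,2])<25)
    Q=W[near&dark]; print(n,len(Q))
    o=np.argsort(Q[:,2])[:25]; print(Q[o])
    for a in finder.outline_of('hook_pick',n)[:2]:
        m=a['region'];P=W[m];P=P[(P[:,2]>.056)&(P[:,2]<.068)]; print(a['p'],len(P),P.min(0) if len(P) else '',P.max(0) if len(P) else '')
    H=(W[...,2]>.058)&(W[...,2]<.064)&near&(p[...,0]-p[...,2]>50); P=W[H]; print('handle',len(P),P.mean(0) if len(P) else '')
    c=P[:,:2].mean(0);vt=np.linalg.svd(P[:,:2]-c)[2][0];print(vt, 'y at x=.46',c[1]+vt[1]/vt[0]*(.46-c[0]))
print(bot.state()['joint_positions'])
E
```

```text
scene 232
[[0.5006 0.266  0.0011]
 [0.4946 0.2784 0.0014]
 [0.4933 0.2767 0.0031]
 [0.4934 0.2761 0.0053]
 [0.4937 0.2789 0.0056]
 [0.4935 0.2754 0.0074]
 [0.4928 0.2793 0.0096]
 [0.4929 0.2755 0.0109]
 [0.4932 0.2784 0.0113]
 [0.4931 0.2748 0.0129]
 [0.4929 0.2782 0.0143]
 [0.4937 0.2799 0.0158]
 [0.4942 0.2788 0.0172]
 [0.4923 0.2782 0.0176]
 [0.4933 0.2767 0.0182]
 [0.4927 0.2768 0.0215]
 [0.4927 0.2799 0.0223]
 [0.4949 0.2764 0.0228]
 [0.4932 0.2789 0.0238]
 [0.4568 0.2508 0.065 ]
 [0.4523 0.2513 0.0652]
 [0.449  0.2428 0.0658]
 [0.4545 0.2509 0.0663]
 [0.45   0.2515 0.0666]
 [0.448  0.2407 0.0667]]
0.49 141 [0.4199 0.2393 0.0561] [0.4896 0.2586 0.0635]
handle 138 [0.4399 0.2481 0.0609]
[-0.9997 -0.0235] y at x=.46 0.24861967969146023
top 0
[]
0.54 55 [0.4224 0.2281 0.0565] [0.508  0.2572 0.067 ]
handle 55 [0.4605 0.237  0.0608]
[-0.9752  0.2213] y at x=.46 0.23709700680008525
[ 0.3607  0.0655 -0.2189  1.2864  0.      0.5762]
```

View pics/s2.png

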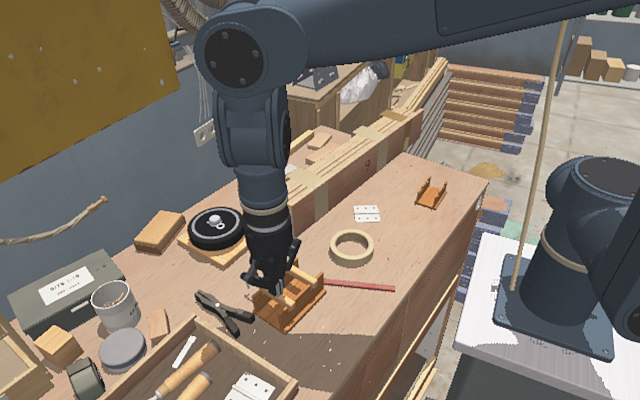

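```bash
python3 - <<'E'
from h import *
np.set_printoptions(precision=3,suppress=True,linewidth=200)
W=cloud('scene');p=np.load('/tmp/scene_p.npy')
u0,v0=[int(k) for k in proj('scene',[.46,.243,.08])]
for dx in (60,66,70,74,78):
    u=u0-70+dx; print('col',u)
    for v in range(v0-60+44,v0-60+80,2): print(v,W[v,u],p[v,u])
for n,c in(('fingertip pred', [.4586,.2445,.0547-.022]),('tcp',[.4586,.2445,.0547])): print(n,proj('scene',c),proj('top',c))
E
python3 - <<'E'
import cv2
a=cv2.imread('pics/s2.png');cv2.imwrite('pics/s2d.png',cv2.resize(a[225:325,225:335],(660,600),interpolation=cv2.INTER_NEAREST))
E
```

```text
col 264
269 [0.455 0.273 0.154] [35 37 36]
271 [0.457 0.271 0.147] [29 31 34]
273 [0.469 0.256 0.122] [28 29 35]
275 [0.469 0.257 0.118] [19 20 28]
277 [0.466 0.262 0.119] [45 44 45]
279 [0.463 0.267 0.121] [42 42 45]
281 [0.454 0.278 0.132] [34 36 38]
283 [0.454 0.28  0.128] [35 38 37]
285 [0.455 0.279 0.123] [35 36 38]
287 [0.455 0.28  0.119] [23 29 33]
289 [0.485 0.244 0.06 ] [126  97  72]
291 [0.486 0.243 0.053] [134 103  75]
293 [0.487 0.243 0.047] [120  93  69]
295 [0.489 0.242 0.039] [97 65 44]
297 [0.49  0.241 0.032] [102  73  48]
299 [0.491 0.241 0.026] [103  72  49]
301 [0.491 0.242 0.021] [102  70  47]
303 [0.491 0.242 0.014] [97 68 46]
col 270
269 [0.45  0.263 0.147] [30 32 35]
271 [0.453 0.26  0.139] [37 39 40]
273 [0.453 0.261 0.134] [46 47 51]
275 [0.453 0.262 0.13 ] [34 33 36]
277 [0.46  0.254 0.114] [39 41 41]
279 [0.456 0.26  0.117] [40 40 38]
281 [0.456 0.261 0.113] [35 35 36]
283 [0.451 0.267 0.117] [35 34 37]
285 [0.452 0.267 0.112] [31 30 34]
287 [0.461 0.256 0.09 ] [38 40 41]
289 [0.462 0.256 0.084] [33 35 38]
291 [0.464 0.254 0.076] [34 34 40]
293 [0.465 0.254
[... 1582 characters left out ...]
.237 0.119] [35 36 37]
273 [0.446 0.238 0.114] [36 39 38]
275 [0.445 0.238 0.11 ] [43 42 47]
277 [0.445 0.24  0.107] [32 35 39]
279 [0.45  0.234 0.094] [46 50 53]
281 [0.45  0.234 0.089] [66 67 71]
283 [0.451 0.233 0.081] [78 79 83]
285 [0.446 0.241 0.086] [84 84 87]
287 [0.447 0.241 0.081] [103 106 108]
289 [0.447 0.241 0.076] [ 96 102 111]
291 [0.447 0.242 0.072] [ 86  97 106]
293 [0.45  0.239 0.061] [135 111  91]
295 [0.447 0.244 0.062] [171 132  96]
297 [0.444 0.248 0.063] [172 132  96]
299 [0.442 0.252 0.063] [171 131  95]
301 [0.441 0.254 0.06 ] [144 110  81]
303 [0.443 0.253 0.052] [130 101  74]
fingertip pred [277.466 303.627] [242.274 211.686]
tcp [276.428 295.893] [240.7   211.353]
```

View pics/s2d.png

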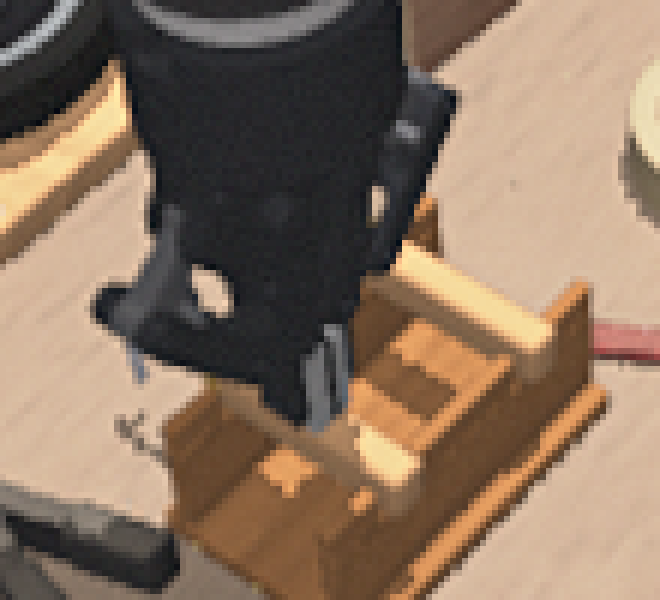

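```bash
python3 - <<'E'
from h import *
np.set_printoptions(precision=4,suppress=True)
# current again: outside-of-time state + fresh picture
s=bot.state(); print(s['time'],s['eef_pos'],s['opening'])
p,d=shot('scene','pics/s3.png'); W=cloud('scene')
m=(np.hypot(W[...,0]-.455,W[...,1]-.246)<.02)&(W[...,2]<.13)&(abs(p[...,0].astype(int)-p[...,2])<14)&(p[...,0]>70)
print(m.sum(),np.sort(W[m][:,2])[:8], W[m].min(0),W[m].max(0))
# s1: near finger tip px
u0,v0=[int(k) for k in proj('scene',[.46,.243,.08])]
print('s1 tip px',u0-70+59,v0-60+44)
T=R.from_rotvec([0.344,3.122,0])
for off in (.0,.01,.022):
  for sgn in(1,-1):
    print(off,sgn,proj('scene',np.array([.4592,.2444,.1406])+T.apply([0.011,sgn*.024,off])))
E
```

```text
8.325 [0.4586 0.2445 0.0548] 0.002266378827583922
77 [0.0657 0.0657 0.066  0.0661 0.0666 0.0677 0.0681 0.0703] [0.4464 0.2353 0.0657] [0.4547 0.2535 0.102 ]
s1 tip px 263 269
0.0 1 [266.364  274.0391]
0.0 -1 [286.1583 257.2752]
0.01 1 [266.9839 278.1827]
0.01 -1 [286.5749 261.3965]
0.022 1 [267.7126 283.0539]
0.022 -1 [287.0651 266.2455]
```

View pics/s1.png

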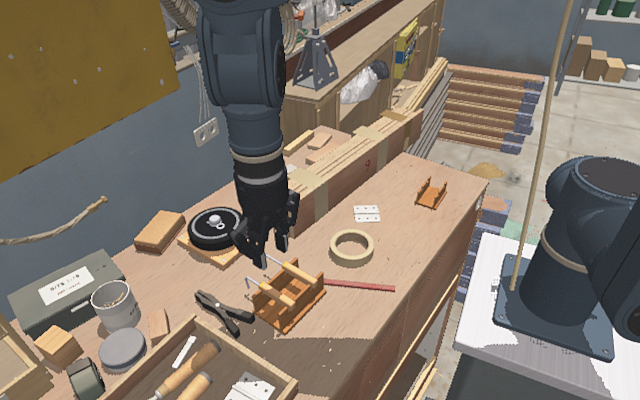

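The hand's fingertips measure about 33 mm higher than the reported TCP implies. The cameras agree with the known heights of the wheel and rest, so I'll open, go down by the measured offset, and close again.

Request:
{"op": "carry_out", "data": {
  "targets": [
    [[0, 0, 0], [0, 0, 0], 0.3],
    [[0, 0, 0], [0, 0, 0], 0],
    [[0, 0, 0], [0, 0, 0], 0],
    [[0, 0, 0], [0, 0, 0], 0],
    [[0, 0, 0.06], [0, 0, 0], 0],
    [[0, 0, 0.12], [0, 0, 0], 0],
    [[0, 0, 0.18], [0, 0, 0], 0],
    [[0, 0, 0.23], [0, 0, 0], 0],
    [[0, 0, 0.23], [0, 0, 0], 0],
    [[0, 0, 0.23], [0, 0, 0], 0]
  ]
}}

```text
time: 9.62
eef_pos: [0.4588, 0.2446, 0.0204]
tcp_rot: [0.338, 3.123, 0.0]
ft_force: [0.8, 0.0, 0.3]
opening: 0.499
```

```bash
python3 - <<'E'
from h import *
np.set_printoptions(precision=4,suppress=True)
s=bot.state(); print(s['time'],s['eef_pos'],s['opening'],s['ft_force'])
p,d=shot('scene','pics/s4.png')
cv2.imwrite('pics/s4d.png',cv2.resize(p[225:325,225:335,::-1],(660,600),interpolation=cv2.INTER_NEAREST))
E
```

```text
9.625 [0.4588 0.2446 0.0204] 0.499211763823822 [0.8234 0.     0.3255]
```

View pics/s4d.png

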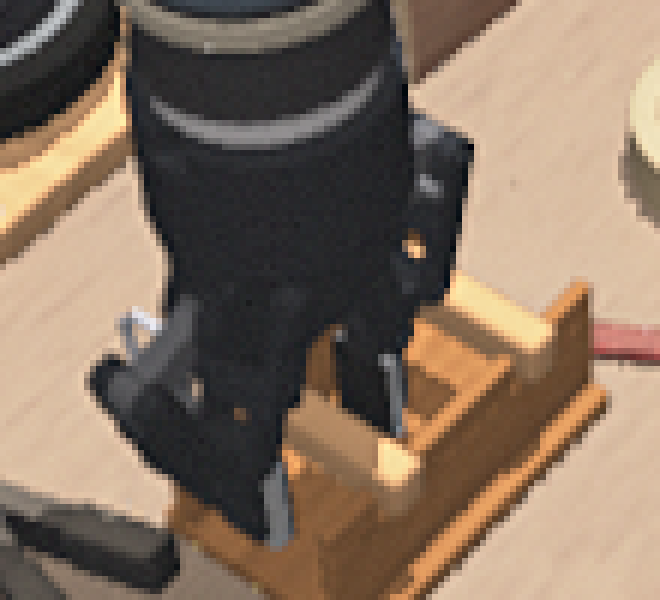

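Now the pads straddle the hooked pick's handle, with the pad strips on either side at handle height. I'll close.

Request:
{"op": "carry_out", "data": {
  "targets": [
    [[0, 0, 0], [0, 0, 0], 0.3],
    [[0, 0, 0], [0, 0, 0], 0.6],
    [[0, 0, 0], [0, 0, 0], 1],
    [[0, 0, 0], [0, 0, 0], 1],
    [[0, 0, 0], [0, 0, 0], 1],
    [[0, 0, 0], [0, 0, 0], 1]
  ]
}}

```text
time: 10.42
eef_pos: [0.459, 0.2446, 0.0207]
tcp_rot: [0.338, 3.123, 0.001]
ft_force: [-0.0, -0.9, 2.4]
opening: 0.155
```

```bash
python3 - <<'E'
from h import *
plan(.460,.2430,.12,np.pi-.213)
E
```

```text
now [0.459  0.2446 0.0207] yaw 2.9261 tz [ 8.e-04  3.e-04 -1.e+00] t 10.425 open 0.155 F [-0.03 -0.89  2.37]
shift [-0.0094 -0.0088 -0.6622] turn [ 0.0001  0.0002 -0.0008]
```

Request:
{"op": "carry_out", "data": {
  "targets": [
    [[0, 0, -0.05], [0, 0, 0], 1],
    [[0, 0, -0.2], [0, 0, 0], 1],
    [[0, 0, -0.5], [0, 0, 0], 1],
    [[0, 0, -0.8], [0, 0, 0], 1],
    [[0, 0, -0.8], [0, 0, 0], 1],
    [[0, 0, -0.8], [0, 0, 0], 1],
    [[0, 0, -0.8], [0, 0, 0], 1]
  ]
}}

```text
time: 11.3
eef_pos: [0.4573, 0.244, 0.1381]
tcp_rot: [-0.337, -3.12, 0.003]
ft_force: [-0.2, 0.9, -0.3]
opening: 0.155
```

```bash
python3 - <<'E'
from h import *
np.set_printoptions(precision=4,suppress=True)
plan(.5787,.1588,.1407,np.pi-.30)
p,d=shot('scene','pics/s5.png');q,_=shot('top','pics/t5.png')
u,v=[int(k) for k in proj('scene',[.5,.235,.16])]; print(u-50,v-45)
cv2.imwrite('pics/s5d.png',cv2.resize(p[v-45:v+45,u-50:u+50,::-1],(650,585),interpolation=cv2.INTER_CUBIC))
u,v=[int(k) for k in proj('top',[.5,.235,.16])]; print(u-40,v-40)
cv2.imwrite('pics/t5d.png',cv2.resize(q[v-40:v+40,u-40:u+40,::-1],(560,560),interpolation=cv2.INTER_CUBIC))
for n in('scene','top'):
    for a in finder.outline_of('hook_pick',n)[:2]: print(n,a['uv'],a['p'],a['region'].sum())
    print([(a['uv'],round(a['p'],2)) for a in finder.tip_of('pick_front',n)])
E
```

```text
now [0.4573 0.244  0.1381] yaw 2.9261 tz [-0.0038 -0.0014 -1.    ] t 11.3 open 0.155 F [-0.23  0.94 -0.28]
shift [-0.9122 -0.3818 -0.0193] turn [-0.0007 -0.001   0.0269]
202 198
196 153
scene [281.1, 255.2] 0.49 257
[([251.0, 238.2], 0.75)]
top [235.4, 193.8] 0.59 50
[([235.2, 195.6], 0.52)]
```

View pics/s5d.png

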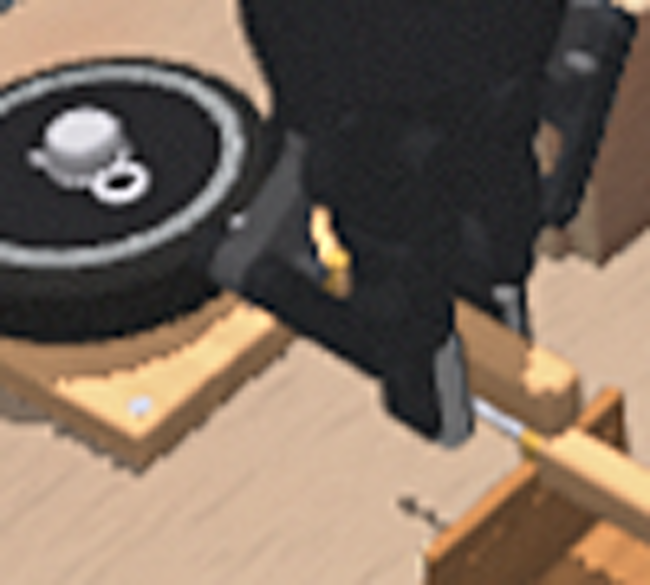

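View pics/t5d.png

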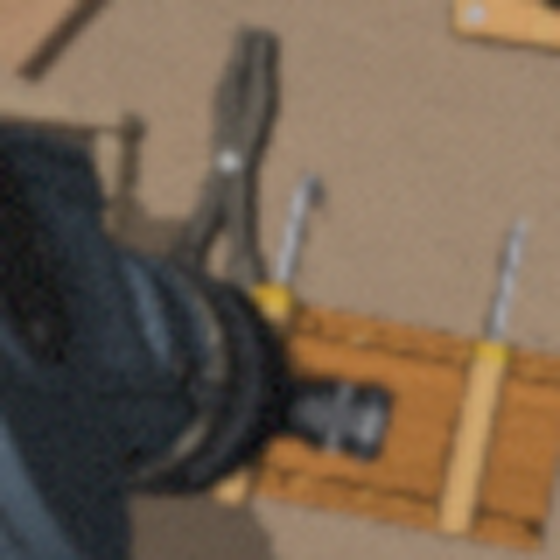

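```bash
python3 - <<'E'
from h import *
np.set_printoptions(precision=4,suppress=True)
s=bot.state();T=R.from_rotvec(s['tcp_rot']);p=s['eef_pos']
hz=p[2]+.052-.0207
pk=-T.apply([1,0,0]);lat=np.array([-pk[1],pk[0],0]); print('pickdir',pk,'hz',hz)
for n,u,v in(('top',235.2,195.6),('top',234.6,195.9),('scene',251.,238.2)):
    P=onz(n,u,v,hz); d=P-p; print(n,P,'along',d@pk,'lat',d@lat)
W=cloud('top');pp=np.load('/tmp/top_p.npy').astype(int)
# shank points near z> .12
m=(W[...,2]>.12)&(W[...,2]<.2)&(W[...,0]>.49)&(W[...,0]<.56)&(abs(W[...,1]-.225)<.03)
for i in np.argwhere(m): P=W[i[0],i[1]];d=P-p; print((i[1],i[0]),P,'al',round(d@pk,4),'lat',round(d@lat,4),pp[i[0],i[1]])
W=cloud('scene')
m=(W[...,2]>.12)&(W[...,2]<.2)&(W[...,0]>.485)&(W[...,0]<.56)&(abs(W[...,1]-.225)<.03)
for i in np.argwhere(m): P=W[i[0],i[1]];d=P-p; print('S',(i[1],i[0]),P,'al',round(d@pk,4),'lat',round(d@lat,4))
E
```

```text
pickdir [ 0.9769 -0.2138 -0.0011] hz 0.1708694967757713
top [0.4939 0.2346 0.1709] along 0.03685869627254768 lat -0.001918126990654718
top [0.4931 0.2361 0.1709] along 0.03578454892079511 lat -0.0005838598252673954
scene [0.5028 0.2343 0.1709] along 0.04563838644855715 lat -0.0003263411562570066
(np.int64(239), np.int64(178)) [0.5401 0.2266 0.1643] al 0.0838 lat 0.0002 [140 129 121]
(np.int64(240), np.int64(178)) [0.5401 0.2241 0.1641] al 0.0843 lat -0.0023 [129 122 120]
(np.int64(239), np.int64(179)) [0.5369 0.2255 0.1693] al 0.0808 lat -0.0016 [134 129 128]
(np.int64(240), np.int64(179)) [0.5377 0.2244 0.1625] al 0.0819 lat -0.0025 [107 106 107]
(np.int64(241), np.int64(179)) [0.5391 0.224  0.1521] al 0.0833 lat -0.0026 [107 101  92]
(np.int64(238), np.int64(180)) [0.5342 0.228  0.1697] al 0.0777 lat 0.0003 [156 146 143]
(np.int64(239), np.int64(180)) [0.534  0.2251 0.1712] al 0.0781 lat -0.0026 [139 134 136]
(np.int64(241), np.int64(180)) [0.5373 0.2253 0.1457] al 0.0813 lat -0.0017 [95 87 83]
(np.int64(242), np.int64(180)) [0.5383 0.2243 0.1376] al 0.0825 lat -0.0025 [125 110  97
[... 4829 characters left out ...]
 0.0058
S (np.int64(254), np.int64(240)) [0.4905 0.2422 0.1781] al 0.032 lat 0.0048
S (np.int64(252), np.int64(241)) [0.4951 0.2421 0.1741] al 0.0365 lat 0.0057
S (np.int64(253), np.int64(241)) [0.4928 0.2424 0.1752] al 0.0341 lat 0.0055
S (np.int64(254), np.int64(241)) [0.4905 0.2426 0.1763] al 0.0319 lat 0.0052
S (np.int64(253), np.int64(242)) [0.492  0.2437 0.1744] al 0.0331 lat 0.0066
S (np.int64(254), np.int64(242)) [0.4904 0.2431 0.1745] al 0.0317 lat 0.0057
S (np.int64(255), np.int64(242)) [0.488  0.2435 0.1758] al 0.0293 lat 0.0056
S (np.int64(239), np.int64(244)) [0.5377 0.2276 0.1378] al 0.0812 lat 0.0006
S (np.int64(240), np.int64(245)) [0.5363 0.2271 0.1355] al 0.0799 lat -0.0002
```

```bash
python3 - <<'E'
from h import *
plan(.5732,.1625,.095,np.pi-.30)
E
```

```text
now [0.4582 0.2444 0.1396] yaw 2.9261 tz [-1.2e-03 -5.0e-04 -1.0e+00] t 11.6 open 0.154 F [-0.11  0.58 -1.  ]
shift [-0.8657 -0.3691  0.2965] turn [-0.0002 -0.0003  0.0269]
```

Request:
{"op": "carry_out", "data": {
  "targets": [
    [[-0.2, -0.08, 0], [0, 0, 0.01], 1],
    [[-0.45, -0.19, 0], [0, 0, 0.02], 1],
    [[-0.7, -0.3, 0.1], [0, 0, 0.027], 1],
    [[-0.866, -0.369, 0.2], [0, 0, 0.027], 1],
    [[-0.866, -0.369, 0.297], [0, 0, 0.027], 1],
    [[-0.866, -0.369, 0.297], [0, 0, 0.027], 1],
    [[-0.866, -0.369, 0.297], [0, 0, 0.027], 1],
    [[-0.866, -0.369, 0.297], [0, 0, 0.027], 1]
  ]
}}

```text
time: 12.6
eef_pos: [0.5737, 0.1635, 0.0969]
tcp_rot: [0.468, 3.105, 0.001]
ft_force: [0.1, 0.4, -1.8]
opening: 0.154
```

```bash
cat >> h.py <<'E'
def look(tag,tipw):
    np.set_printoptions(precision=4,suppress=True)
    for n,k in(('scene',34),('top',20)):
        p,d=shot(n,f'pics/{n}_{tag}.png'); u,v=[int(round(q)) for q in proj(n,tipw)]
        f=560//(2*k); cv2.imwrite(f'pics/{n}_{tag}_c.png',cv2.resize(p[v-k:v+k,u-k:u+k,::-1],None,fx=f,fy=f,interpolation=cv2.INTER_NEAREST)); print(n,'crop',u-k,v-k,'x',f)
E
python3 - <<'E'
from h import *
plan(.5732,.1625,.075,np.pi-.30)
look('a',[.655,.137,.085])
s=bot.state();T=R.from_rotvec(s['tcp_rot']);p=s['eef_pos'];pk=-T.apply([1,0,0]);lat=np.array([-pk[1],pk[0],0])
for n in('top','scene'):
    W=cloud(n); D=W-p; al=D@pk; la=D@lat
    m=(al>.045)&(al<.1)&(abs(la)<.012)&(W[...,2]>.075)
    print(n,m.sum()); Q=np.c_[al[m],la[m],W[m][:,2]]; print(Q[np.argsort(Q[:,0])][-14:]); print('lat median',np.median(Q[(Q[:,0]<.075),1]) if len(Q) else '')
E
```

```text
now [0.5737 0.1635 0.0969] yaw 2.8425 tz [ 1.7e-03  4.0e-04 -1.0e+00] t 12.6 open 0.154 F [ 0.12  0.41 -1.81]
shift [ 0.0018 -0.0074  0.146 ] turn [0.0003 0.0005 0.0003]
scene crop 187 185 x 8
top crop 257 121 x 14
top 28
[[ 0.0689  0.0006  0.1268]
 [ 0.0698 -0.002   0.1266]
 [ 0.0707  0.0005  0.1314]
 [ 0.0719 -0.0017  0.1293]
 [ 0.0745 -0.0009  0.1294]
 [ 0.0769 -0.0002  0.1301]
 [ 0.0783 -0.0022  0.127 ]
 [ 0.0795  0.0006  0.1303]
 [ 0.0809 -0.0015  0.1272]
 [ 0.081  -0.0012  0.1023]
 [ 0.0823 -0.0017  0.1098]
 [ 0.0837 -0.0021  0.1165]
 [ 0.0844  0.0003  0.1223]
 [ 0.0856 -0.002   0.1206]]
lat median -0.001440315621255309
scene 13
[[ 0.0505  0.0015  0.1281]
 [ 0.0511  0.0007  0.1299]
 [ 0.0545 -0.0017  0.1292]
 [ 0.0551  0.0002  0.13  ]
 [ 0.0553  0.0005  0.1275]
 [ 0.0561  0.0018  0.1304]
 [ 0.0568 -0.0013  0.1308]
 [ 0.0592 -0.0004  0.1301]
 [ 0.0602  0.0017  0.1282]
 [ 0.0621 -0.0003  0.1311]
 [ 0.0621  0.0002  0.1288]
 [ 0.0653  0.0001  0.1297]
 [ 0.0689 -0.0024  0.129 ]]
lat median 0.00015629308391355514
```

View pics/scene_a_c.png

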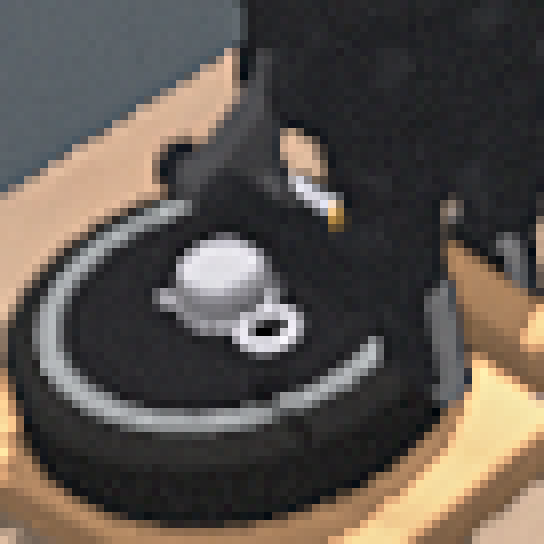

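View pics/top_a_c.png

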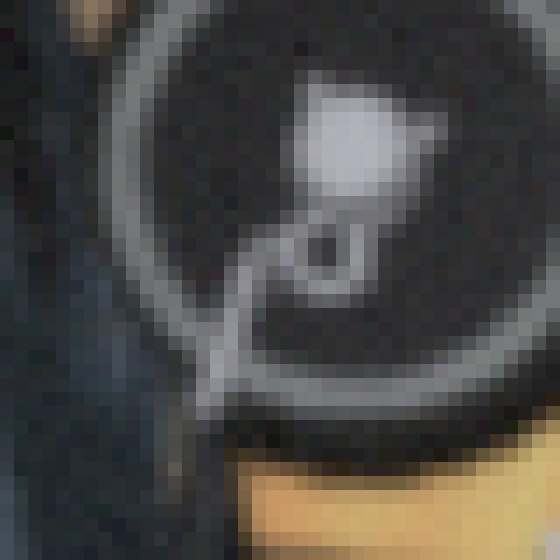

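```bash
cat > fit.py <<'E'
from h import *
from scipy.optimize import minimize
np.set_printoptions(precision=4,suppress=True)
def run(n,f,S=5):
    g=cv2.imread(f)[:,:,::-1].astype(float).mean(2)
    K,E=cam(n); u0,v0=proj(n,[.677,.129,.06]); h=9 if n=='top' else 14
    us=np.arange(int(u0)-h,int(u0)+h+1);vs=np.arange(int(v0)-h,int(v0)+h+1)
    I=g[vs[0]:vs[-1]+1,us[0]:us[-1]+1]
    o=(np.arange(S)+.5)/S-.5
    U=(us[:,None]+o).ravel();V=(vs[:,None]+o).ravel(); uu,vv=np.meshgrid(U,V)
    r=np.stack([uu,vv,np.ones_like(uu)],-1)@np.linalg.inv(K).T@E[:3,:3].T; o3=E[:3,3]
    def at(z): return (o3+r*((z-o3[2])/r[...,2])[...,None])[...,:2]
    A=at(.0595);tops=[at(z) for z in np.linspace(.0625,.0705,5)]
    # exclude wheel ring
    def masks(q):
        ax=q[:2];y=q[2]; c,s=np.cos(y),np.sin(y)
        d=A-ax; X=d[...,0]*c+d[...,1]*s; Y=-d[...,0]*s+d[...,1]*c
        rr=np.hypot(X,Y); lp=np.hypot(X+.0195,Y)
        clip=((rr<.014)&(rr>.01)&(X<.009))|((lp<.0095)&(lp>.005))
        hd=np.zeros_like(clip);
        for t in tops[:-1]: hd|=np.hypot(*(np.moveaxis(t-ax,-1,0)))<.013
        ht=np.hypot(*(np.moveaxis(tops[-1]-ax,-1,0)))<.013
        hd&=~ht; clip=clip&~hd&~ht
        ds=lambda m: cv2.GaussianBlur(m.reshape(len(vs),S,len(us),S).mean((1,3)),(0,0),.5)
        return [ds(x.astype(float)) for x in (clip,hd,ht)]
    def cost(q,full=False):
        M=np.stack([m.ravel() for m in masks(q)]+[np.ones(I.size)],1)
        w=np.linalg.lstsq(M,I.ravel(),rcond=None)[0]; e=(M@w-I.ravel())
        return (e@e/I.size if not full else (w,np.sqrt(e@e/I.size)))
    best=None
    for y0 in(-.15,-.3,-.45):
        for dx in (-.001,.001):
            q=minimize(cost,[.6858+dx,.1266,y0],method='Nelder-Mead',options=dict(initial_simplex=np.array([[.6858+dx,.1266,y0],[.6878+dx,.1266,y0],[.6858+dx,.1286,y0],[.6858+dx,.1266,y0+.2]]),xatol=1e-5,fatol=1e-3))
            if best is None or q.fun<best.fun: best=q
    q=best.x; e=q[:2]-.0195*np.array([np.cos(q[2]),np.sin(q[2])])
    print(n,f,'axle',q[:2],'yaw',q[2],'eye',e,'rms',np.sqrt(best.fun),cost(q,True)[0]); return q,e
if __name__=='__main__':
    run('top','pics/top0.png');run('scene','pics/scene0.png');run('top','pics/t1.png');run('scene','pics/s2.png');run('top','pics/t5.png')
E
python3 fit.py
```

```text
top pics/top0.png axle [0.6867 0.1258] yaw -0.33600522183513487 eye [0.6683 0.1322] rms 12.154658969576309 [108.817   -5.0654 109.7731  48.1001]
scene pics/scene0.png axle [0.6856 0.1266] yaw -0.30750362921695795 eye [0.667  0.1325] rms 43.65896521920815 [169.4029  42.8432 148.3422  65.8745]
top pics/t1.png axle [0.6867 0.1256] yaw -0.3488482028420849 eye [0.6684 0.1323] rms 12.73408525207257 [112.2659 -11.7545 113.12    48.8883]
scene pics/s2.png axle [0.6856 0.1266] yaw -0.30743547770975665 eye [0.667  0.1325] rms 43.20928375654202 [167.9119  42.3111 147.4733  65.0695]
top pics/t5.png axle [0.6867 0.1258] yaw -0.3362581799873725 eye [0.6683 0.1322] rms 12.614671434274726 [110.8175  -7.5779 112.7357  49.0008]
```

```bash
python3 - <<'E'
from h import *
plan(.5734,.1648,.067,np.pi-.32)
E
```

```text
now [0.5738 0.1633 0.0967] yaw 2.8422 tz [ 1.5e-03  3.0e-04 -1.0e+00] t 12.7 open 0.156 F [-0.39 -0.42 -1.  ]
shift [0.006  0.0088 0.1982] turn [0.0002 0.0004 0.0065]
```

Request:
{"op": "carry_out", "data": {
  "targets": [
    [[0.006, 0.009, 0.05], [0, 0, 0.006], 1],
    [[0.006, 0.009, 0.1], [0, 0, 0.006], 1],
    [[0.006, 0.009, 0.15], [0, 0, 0.006], 1],
    [[0.006, 0.009, 0.19], [0, 0, 0.006], 1],
    [[0.006, 0.009, 0.19], [0, 0, 0.006], 1],
    [[0.006, 0.009, 0.19], [0, 0, 0.006], 1],
    [[0.006, 0.009, 0.19], [0, 0, 0.006], 1]
  ]
}}

```text
time: 13.58
eef_pos: [0.5736, 0.1643, 0.0677]
tcp_rot: [0.499, 3.101, 0.001]
ft_force: [-0.5, -0.4, -0.7]
opening: 0.155
```

```bash
python3 - <<'E'
from h import *
plan(.5734,.1648,.067,np.pi-.32)
look('b',[.655,.137,.066])
plan(.5734,.1648,.067,np.pi-.32)
s=bot.state();T=R.from_rotvec(s['tcp_rot']);p=s['eef_pos'];pk=-T.apply([1,0,0]);lat=np.array([-pk[1],pk[0],0])
for n in('top','scene'):
    W=cloud(n); D=W-p; al=D@pk; la=D@lat
    m=(al>.07)&(al<.1)&(abs(la)<.012)&(W[...,2]>.061)
    Q=np.c_[al[m],la[m],W[m][:,2]]; print(n,Q[np.argsort(Q[:,2])][:14])
E
```

```text
now [0.5736 0.1643 0.0677] yaw 2.8224 tz [ 9.e-04  2.e-04 -1.e+00] t 13.575 open 0.155 F [-0.53 -0.44 -0.72]
shift [0.0024 0.0029 0.0047] turn [0.0002 0.0002 0.0003]
scene crop 189 192 x 8
top crop 258 122 x 14
now [0.5735 0.1643 0.0677] yaw 2.8224 tz [ 0.0008  0.0001 -1.    ] t 13.675 open 0.151 F [ 0.26 -0.61 -0.55]
shift [0.002  0.0031 0.0044] turn [0.0001 0.0002 0.0003]
top [[ 0.0909  0.0017  0.0612]
 [ 0.0961 -0.0058  0.0624]
 [ 0.0952  0.006   0.0627]
 [ 0.0931  0.0021  0.0641]
 [ 0.0965 -0.0089  0.0646]
 [ 0.0976  0.0065  0.0649]
 [ 0.0809  0.0008  0.0658]
 [ 0.0814 -0.0023  0.0681]
 [ 0.0829 -0.0026  0.0747]
 [ 0.0819  0.      0.0755]
 [ 0.0823 -0.0015  0.0886]
 [ 0.0875  0.0001  0.0898]
 [ 0.084  -0.0015  0.0938]
 [ 0.0776 -0.0009  0.0952]]
scene [[ 0.0743 -0.0018  0.1   ]]
```

View pics/top_b_c.png

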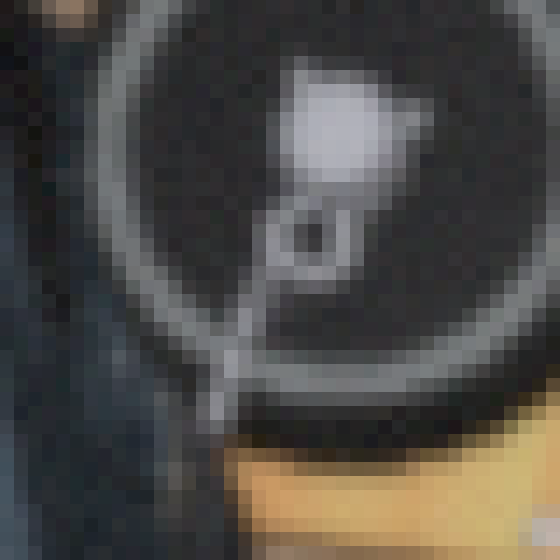

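Request:
{"op": "carry_out", "data": {
  "targets": [
    [[0, 0, 0.007], [0, 0, 0], 1],
    [[0, 0, 0.014], [0, 0, 0], 1],
    [[0, 0, 0.014], [0, 0, 0], 1],
    [[0, 0, 0.014], [0, 0, 0], 1]
  ]
}}

```text
time: 14.18
eef_pos: [0.5732, 0.1642, 0.0651]
tcp_rot: [-0.499, -3.102, -0.0]
ft_force: [-0.2, -0.3, 0.1]
opening: 0.155
```

Request:
{"op": "carry_out", "data": {
  "targets": [
    [[0, 0, 0.007], [0, 0, 0], 1],
    [[0, 0, 0.007], [0, 0, 0], 1],
    [[0, 0, 0.007], [0, 0, 0], 1]
  ]
}}

```text
time: 14.55
eef_pos: [0.5732, 0.1642, 0.064]
tcp_rot: [-0.499, -3.102, -0.0]
ft_force: [0.7, 0.0, 0.1]
opening: 0.155
```

Request:
{"op": "carry_out", "data": {
  "targets": [
    [[0, 0, 0.007], [0, 0, 0], 1],
    [[0, 0, 0.007], [0, 0, 0], 1],
    [[0, 0, 0.007], [0, 0, 0], 1]
  ]
}}

```text
time: 14.92
eef_pos: [0.5732, 0.1642, 0.063]
tcp_rot: [-0.499, -3.102, 0.0]
ft_force: [0.6, 0.5, -1.2]
opening: 0.158
```

Request:
{"op": "carry_out", "data": {
  "targets": [
    [[0, 0, 0.005], [0, 0, 0], 1],
    [[0, 0, 0.005], [0, 0, 0], 1],
    [[0, 0, 0.005], [0, 0, 0], 1]
  ]
}}

```text
time: 15.3
eef_pos: [0.5732, 0.1642, 0.0623]
tcp_rot: [-0.499, -3.102, 0.0]
ft_force: [-0.1, 0.4, -2.2]
opening: 0.154
```

Request:
{"op": "carry_out", "data": {
  "targets": [
    [[0, 0, 0.005], [0, 0, 0], 1],
    [[0, 0, 0.005], [0, 0, 0], 1],
    [[0, 0, 0.005], [0, 0, 0], 1]
  ]
}}

```text
time: 15.68
eef_pos: [0.5732, 0.1642, 0.0615]
tcp_rot: [-0.499, -3.102, -0.0]
ft_force: [-0.3, -0.8, -0.8]
opening: 0.156
```

Request:
{"op": "carry_out", "data": {
  "targets": [
    [[0, 0, 0.005], [0, 0, 0], 1],
    [[0, 0, 0.005], [0, 0, 0], 1],
    [[0, 0, 0.005], [0, 0, 0], 1]
  ]
}}

```text
time: 16.05
eef_pos: [0.5732, 0.1642, 0.0607]
tcp_rot: [-0.499, -3.102, -0.0]
ft_force: [0.6, -0.4, -1.0]
opening: 0.152
```

Request:
{"op": "carry_out", "data": {
  "targets": [
    [[0, 0, 0.005], [0, 0, 0], 1],
    [[0, 0, 0.005], [0, 0, 0], 1],
    [[0, 0, 0.005], [0, 0, 0], 1]
  ]
}}

```text
time: 16.42
eef_pos: [0.5733, 0.1642, 0.0601]
tcp_rot: [0.499, 3.101, 0.0]
ft_force: [-0.1, -0.3, -1.0]
opening: 0.153
```

```bash
python3 - <<'E'
from h import *
np.set_printoptions(precision=3,suppress=True)
for i in range(4):
    s=bot.state(); print(s['time'],s['eef_pos'],s['ft_force'],s['ft_torque']); viewer.read_camera('top')
E
```

```text
16.425 [0.573 0.164 0.06 ] [-0.069 -0.323 -1.031] [ 0.001 -0.047 -0.028]
16.475 [0.573 0.164 0.06 ] [ 1.005 -0.524 -0.735] [ 0.022 -0.045  0.045]
16.525 [0.573 0.164 0.06 ] [-0.733 -0.496  1.166] [0.035 0.047 0.02 ]
16.575 [0.573 0.164 0.06 ] [-0.664 -0.095  0.547] [0.036 0.012 0.024]
```

Request:
{"op": "carry_out", "data": {
  "targets": [
    [[0, 0, 0.004], [0, 0, 0], 1],
    [[0, 0, 0.004], [0, 0, 0], 1],
    [[0, 0, 0.004], [0, 0, 0], 1]
  ]
}}

```text
time: 17.0
eef_pos: [0.5733, 0.1643, 0.0597]
tcp_rot: [0.499, 3.101, 0.0]
ft_force: [-0.8, 0.5, 0.4]
opening: 0.153
```

Request:
{"op": "carry_out", "data": {
  "targets": [
    [[0, 0, 0.004], [0, 0, 0], 1],
    [[0, 0, 0.004], [0, 0, 0], 1],
    [[0, 0, 0.004], [0, 0, 0], 1]
  ]
}}

```text
time: 17.38
eef_pos: [0.5733, 0.1643, 0.0591]
tcp_rot: [0.499, 3.102, 0.0]
ft_force: [-1.7, -0.0, 2.8]
opening: 0.156
```

```bash
cat >> h.py <<'E'
def ft(k=5):
    np.set_printoptions(precision=3,suppress=True)
    F=[];M=[]
    for i in range(k):
        s=bot.state();F.append(s['ft_force']);M.append(s['ft_torque']); viewer.read_camera('top')
    print('t',s['time'],'eef',np.round(s['eef_pos'],4),'F',np.mean(F,0),'M',np.mean(M,0),'open',round(s['opening'],3))
E
python3 -c "
from h import *
ft()"
```

```text
t 17.575 eef [0.573 0.164 0.059] F [-1.914  0.144  3.177] M [ 0.013  0.155 -0.02 ] open 0.157
```

Request:
{"op": "carry_out", "data": {
  "targets": [
    [[0, 0, -0.03], [0, 0, 0], 1],
    [[0, 0, -0.06], [0, 0, 0], 1],
    [[0, 0, -0.06], [0, 0, 0], 1],
    [[0, 0, -0.06], [0, 0, 0], 1]
  ]
}}

```text
time: 18.12
eef_pos: [0.5731, 0.1641, 0.0676]
tcp_rot: [-0.499, -3.101, 0.0]
ft_force: [-0.1, -0.6, -0.5]
opening: 0.157
```

```bash
python3 -c "
from h import *
plan(.5915,.1588,.0665,np.pi-.32)"
```

```text
now [0.5731 0.1641 0.0676] yaw 2.8224 tz [-3.e-04 -1.e-04 -1.e+00] t 18.125 open 0.157 F [-0.06 -0.61 -0.46]
shift [-0.1273  0.0046  0.007 ] turn [-0.0001 -0.0001  0.0002]
```

Request:
{"op": "carry_out", "data": {
  "targets": [
    [[-0.03, 0.002, 0], [0, 0, 0], 1],
    [[-0.065, 0.004, 0], [0, 0, 0], 1],
    [[-0.1, 0.005, 0], [0, 0, 0], 1],
    [[-0.127, 0.005, 0], [0, 0, 0], 1],
    [[-0.127, 0.005, 0], [0, 0, 0], 1],
    [[-0.127, 0.005, 0], [0, 0, 0], 1]
  ]
}}

```text
time: 18.88
eef_pos: [0.5915, 0.159, 0.0678]
tcp_rot: [-0.499, -3.101, 0.0]
ft_force: [-1.0, -0.3, -0.6]
opening: 0.155
```

```bash
python3 - <<'E'
from h import *
look('c',[.668,.132,.066])
plan(.5915,.1588,.0665,np.pi-.32)
s=bot.state();T=R.from_rotvec(s['tcp_rot']);p=s['eef_pos'];pk=-T.apply([1,0,0]);lat=np.array([-pk[1],pk[0],0])
e=np.array([.668,.1323,.058])-p; print('eye al',e@pk,'lat',e@lat)
W=cloud('top'); D=W-p; al=D@pk; la=D@lat
m=(al>.05)&(al<.09)&(abs(la)<.012)&(W[...,2]>.075)
Q=np.c_[al[m],la[m],W[m][:,2]]; print(Q[np.argsort(Q[:,2])][:12]); print(np.median(Q[:,1]))
print('tip expected px',proj('top',p+pk*.08-lat*.001-[0,0,.0037]),'bend',proj('top',p+pk*.085-lat*.001+[0,0,.03]), 'eye',proj('top',[.668,.1323,.058]))
E
python3 -c "
import cv2
a=cv2.imread('pics/top_c.png');cv2.imwrite('pics/tc2.png',cv2.resize(a[118:158,262:302],None,fx=14,fy=14,interpolation=cv2.INTER_CUBIC))"
```

```text
scene crop 185 189 x 8
top crop 260 118 x 14
now [0.5914 0.159  0.0678] yaw 2.8226 tz [-0.0001  0.     -1.    ] t 18.975 open 0.154 F [-0.88 -0.81 -0.48]
shift [-0.0011 -0.0014  0.0088] turn [ 0.     -0.      0.0003]
eye al 0.08111314120681863 lat -0.0013773907709786464
[[ 0.0824 -0.0013  0.0844]
 [ 0.0873 -0.      0.087 ]
 [ 0.083  -0.0024  0.0949]
 [ 0.0693  0.0017  0.097 ]
 [ 0.0727 -0.0003  0.0981]
 [ 0.0788 -0.0012  0.0984]
 [ 0.0584 -0.0022  0.0985]
 [ 0.0814 -0.0003  0.0985]
 [ 0.0698 -0.0013  0.0988]
 [ 0.0574  0.0004  0.0992]
 [ 0.0759 -0.0023  0.0995]
 [ 0.0635 -0.0006  0.0997]]
-0.0007282883954176662
tip expected px [279.3954 138.4498] bend [278.6501 133.9335] eye [279.8701 138.623 ]
```

View pics/tc2.png

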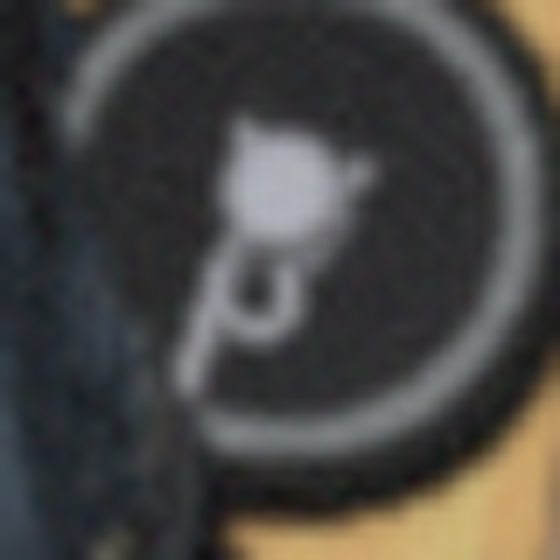

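View pics/scene_c_c.png

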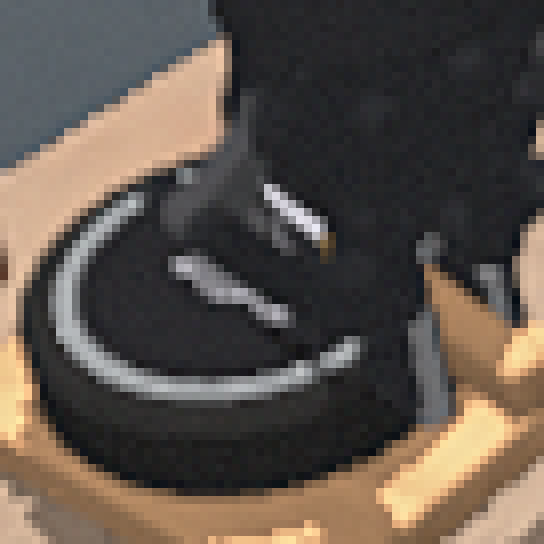

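```bash
python3 - <<'E'
from h import *
np.set_printoptions(linewidth=200)
a=np.mean([cv2.imread(f'pics/{f}.png').astype(float).mean(2) for f in('top0','t1','t5')],0);b=cv2.imread('pics/top_c.png').astype(float).mean(2)
print('cols 273..286'); 
for v in range(131,147): print(v,a[v,273:287].astype(int),(b-a)[v,273:287].astype(int))
p=np.array([.5914,.159,.0678]);yaw=-.319;pk=np.array([np.cos(yaw),np.sin(yaw),0]);lat=np.array([-pk[1],pk[0],0])
for lo in(-.001,0.,.001):
  print(lo,'shank .06',proj('top',p+pk*.06+lat*lo+[0,0,.03]),'.075',proj('top',p+pk*.075+lat*lo+[0,0,.03]),'leg mid',proj('top',p+pk*.0825+lat*lo+[0,0,.013]),'tip',proj('top',p+pk*.08+lat*lo-[0,0,.0037]))
E
```

```text
cols 273..286
131 [ 40  43  42  45  80 135 166 175 177 177 175 172 151 126] [ 6 -3  0  0  2  3  5  4  3  1  2  0  5  3]
132 [ 42  42  43  46  79 132 165 175 175 176 176 168 147 114] [ 0  1  1 -2  1  2  5  2  2  2  2  4  1  2]
133 [ 40  42  43  47  68 113 154 171 175 174 170 157 133 107] [-2  0 -1  1 -3  2  6  4  2  4  2  2  3  2]
134 [ 45  43  45  45  59  94 127 151 161 161 150 130 109  91] [-2  0 -3 -3  6 15 16  7  2  3  4  0  0  1]
135 [ 44  41  41  43  55  84 114 123 124 123 118 111  95  72] [-1  0  3  4 32 39  6 -7 -1  3  2  0  3  0]
136 [ 42  41  43  51  76 109 132 125 108 114 111 109  83  56] [  0   5   3  21  37  18 -29 -37 -11   0   2   0   0   0]
137 [ 42  43  42  72 116 127 107  88 107 138 109  79  61  45] [  0  -1   4  19  27   0 -16 -15  -4   1   0   3   0   2]
138 [ 43  41  46  90 136 114  74  55  98 144 105  58  47  46] [ 0  4  7 13 10  2  0  0  0  3  2  1 -1  1]
139 [ 43  43  49  85 134 117  78  59 102 143 106  56  47  46] [ 0  1 21 34 17  4 -4  0  1  1  0  2 -5  2]
140 [ 43  43  43  65 107 131 114 106 123 137  97  53  45  44] [ 2  7 48 78 36  9  2  0  0  3  1  0  1  0
[... 385 characters left out ...]
 19   6  -1  -1   2   2   0   0  -1   3]
145 [93 71 56 50 46 45 45 45 44 44 48 45 44 47] [-29  22  74  44   9   0   1   0   0   3  -3   1   4  -2]
146 [119 107  88  69  61  53  48  48  47  44  46  48  49  52] [-55 -36   0   8  -1   0   4  -3   0   3   1   0   1   3]
-0.001 shank .06 [275.83477525 142.3791854 ] .075 [277.53517233 137.31236575] leg mid [279.05112837 136.24457066] tip [279.41201138 138.45524047]
0.0 shank .06 [275.49350757 142.2696036 ] .075 [277.19415295 137.20296993] leg mid [278.71554993 136.13694919] tip [279.08145812 138.34919216]
0.001 shank .06 [275.15225281 142.16002596] .075 [276.85314649 137.09357825] leg mid [278.37998399 136.02933172] tip [278.75091699 138.24314774]
```

Request:
{"op": "carry_out", "data": {
  "targets": [
    [[0, 0, 0.01], [0, 0, 0], 1],
    [[0, 0, 0.02], [0, 0, 0], 1],
    [[0, 0, 0.028], [0, 0, 0], 1],
    [[0, 0, 0.034], [0, 0, 0], 1],
    [[0, 0, 0.034], [0, 0, 0], 1],
    [[0, 0, 0.034], [0, 0, 0], 1]
  ]
}}

```text
time: 19.73
eef_pos: [0.5916, 0.159, 0.0628]
tcp_rot: [0.499, 3.102, 0.0]
ft_force: [-0.3, 0.4, -0.6]
opening: 0.153
```

```bash
python3 -c "
from h import *
ft(4)"
```

```text
t 19.875 eef [0.592 0.159 0.063] F [-0.322  0.014 -0.309] M [ 0.009  0.043 -0.007] open 0.154
```

Request:
{"op": "carry_out", "data": {
  "targets": [
    [[0, 0, 0.008], [0, 0, 0], 1],
    [[0, 0, 0.015], [0, 0, 0], 1],
    [[0, 0, 0.02], [0, 0, 0], 1],
    [[0, 0, 0.02], [0, 0, 0], 1],
    [[0, 0, 0.02], [0, 0, 0], 1]
  ]
}}

```text
time: 20.55
eef_pos: [0.5916, 0.159, 0.0599]
tcp_rot: [0.499, 3.101, 0.0]
ft_force: [-0.5, 0.7, 0.3]
opening: 0.152
```

```bash
python3 -c "
from h import *
ft(4)"
```

```text
t 20.7 eef [0.592 0.159 0.06 ] F [-0.775  0.207  0.545] M [ 0.011  0.045 -0.012] open 0.158
```

Request:
{"op": "carry_out", "data": {
  "targets": [
    [[0, 0, 0.003], [0, 0, 0], 1],
    [[0.005, 0, 0.003], [0, 0, 0], 1],
    [[0.01, 0, 0.003], [0, 0, 0], 1],
    [[0.015, 0, 0.003], [0, 0, 0], 1],
    [[0.019, 0, 0.003], [0, 0, 0], 1],
    [[0.019, 0, 0.003], [0, 0, 0], 1]
  ]
}}

```text
time: 21.5
eef_pos: [0.5889, 0.1599, 0.0594]
tcp_rot: [0.499, 3.101, 0.0]
ft_force: [0.5, -0.3, 1.4]
opening: 0.152
```

```bash
python3 -c "
from h import *
ft(4)"
```

```text
t 21.65 eef [0.589 0.16  0.059] F [ 0.957 -0.292  1.512] M [-0.055 -0.224 -0.01 ] open 0.152
```

Request:
{"op": "carry_out", "data": {
  "targets": [
    [[0.004, 0, 0], [0, 0, 0], 1],
    [[0.008, 0, 0], [0, 0, 0], 1],
    [[0.008, 0, 0], [0, 0, 0], 1]
  ]
}}

```text
time: 22.08
eef_pos: [0.5879, 0.1602, 0.0593]
tcp_rot: [0.499, 3.101, 0.0]
ft_force: [0.2, 0.2, 1.0]
opening: 0.16
```

```bash
python3 -c "
from h import *
ft(3)"
```

```text
t 22.175 eef [0.588 0.16  0.059] F [ 0.706 -0.236  1.021] M [-0.108 -0.386  0.006] open 0.155
```

Request:
{"op": "carry_out", "data": {
  "targets": [
    [[0.004, 0, 0], [0, 0, 0], 1],
    [[0.008, 0, 0], [0, 0, 0], 1],
    [[0.008, 0, 0], [0, 0, 0], 1]
  ]
}}

```text
time: 22.6
eef_pos: [0.5874, 0.1603, 0.0594]
tcp_rot: [0.499, 3.1, -0.0]
ft_force: [4.6, -0.5, -0.5]
opening: 0.157
```

```bash
python3 - <<'E'
from h import *
ft(3)
a,_=shot('top','pics/top_d.png')
cv2.imwrite('pics/td.png',cv2.resize(a[118:158,262:302,::-1],None,fx=14,fy=14,interpolation=cv2.INTER_CUBIC))
E
```

```text
t 22.7 eef [0.587 0.16  0.059] F [ 4.824 -1.463 -0.229] M [-0.35  -1.044 -0.022] open 0.155
```

View pics/td.png

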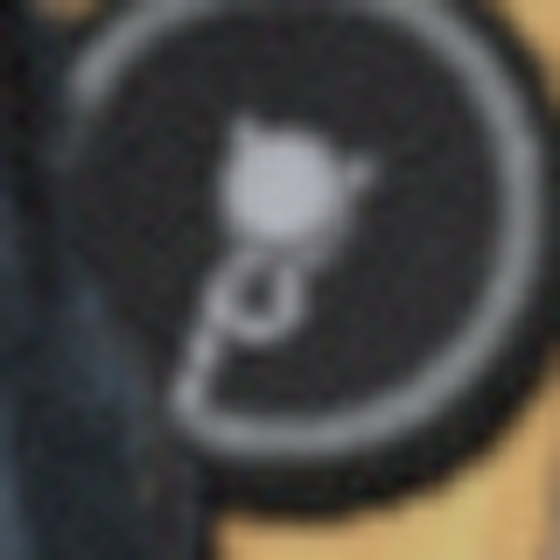

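Request:
{"op": "carry_out", "data": {
  "targets": [
    [[0.004, 0, 0], [0, 0, 0], 1],
    [[0.008, 0, 0], [0, 0, 0], 1],
    [[0.012, 0, 0], [0, 0, 0], 1],
    [[0.012, 0, 0], [0, 0, 0], 1]
  ]
}}

```text
time: 23.3
eef_pos: [0.586, 0.1605, 0.0595]
tcp_rot: [0.5, 3.099, -0.001]
ft_force: [6.0, -2.7, -0.9]
opening: 0.157
```

Request:
{"op": "carry_out", "data": {
  "targets": [
    [[0.004, 0, 0], [0, 0, 0], 1],
    [[0.008, 0, 0], [0, 0, 0], 1],
    [[0.012, 0, 0], [0, 0, 0], 1],
    [[0.012, 0, 0], [0, 0, 0], 1]
  ]
}}

```text
time: 23.8
eef_pos: [0.584, 0.1612, 0.0594]
tcp_rot: [0.5, 3.1, -0.001]
ft_force: [5.3, -2.3, -0.7]
opening: 0.158
```

```bash
python3 - <<'E'
from h import *
ft(3)
a,_=shot('top','pics/top_e.png')
cv2.imwrite('pics/te.png',cv2.resize(a[118:158,262:302,::-1],None,fx=14,fy=14,interpolation=cv2.INTER_CUBIC))
E
```

```text
t 23.9 eef [0.584 0.161 0.059] F [ 4.799 -1.623 -0.992] M [-0.424 -1.164 -0.023] open 0.156
```

View pics/te.png

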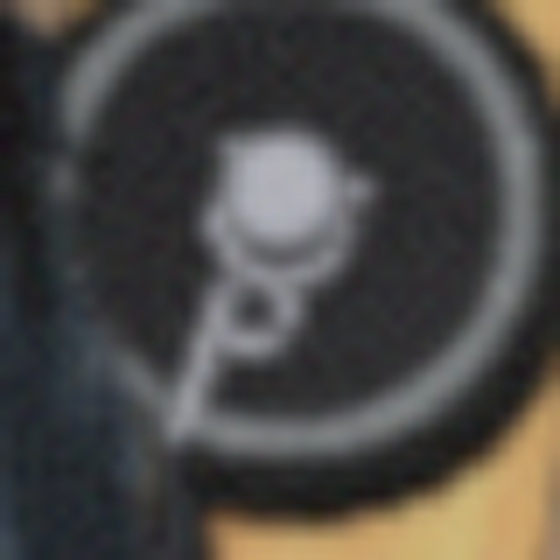

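Request:
{"op": "carry_out", "data": {
  "targets": [
    [[0.004, 0, 0], [0, 0, 0], 1],
    [[0.008, 0, 0], [0, 0, 0], 1],
    [[0.012, 0, 0], [0, 0, 0], 1],
    [[0.016, 0, 0], [0, 0, 0], 1],
    [[0.02, 0, 0], [0, 0, 0], 1],
    [[0.024, 0, 0], [0, 0, 0], 1],
    [[0.024, 0, 0], [0, 0, 0], 1]
  ]
}}

```text
time: 24.88
eef_pos: [0.5791, 0.1631, 0.0593]
tcp_rot: [-0.499, -3.101, -0.0]
ft_force: [1.2, -1.8, 1.7]
opening: 0.157
```

```bash
python3 - <<'E'
from h import *
ft(3)
a,_=shot('top','pics/top_f.png')
cv2.imwrite('pics/tf.png',cv2.resize(a[118:158,262:302,::-1],None,fx=14,fy=14,interpolation=cv2.INTER_CUBIC))
E
```

```text
t 24.975 eef [0.579 0.163 0.059] F [ 1.612 -1.088  1.807] M [-0.208 -0.533 -0.028] open 0.155
```

View pics/tf.png

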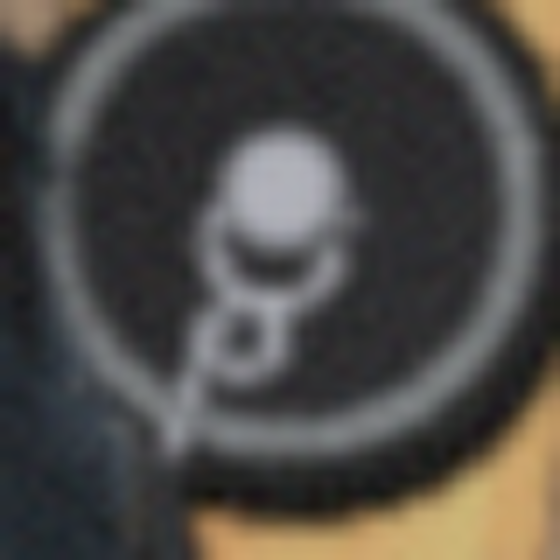

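Request:
{"op": "carry_out", "data": {
  "targets": [
    [[0.006, 0, 0], [0, 0, 0], 1],
    [[0.012, 0, 0], [0, 0, 0], 1],
    [[0.018, 0, 0], [0, 0, 0], 1],
    [[0.024, 0, 0], [0, 0, 0], 1],
    [[0.03, 0, 0], [0, 0, 0], 1],
    [[0.036, 0, 0], [0, 0, 0], 1],
    [[0.042, 0, 0], [0, 0, 0], 1],
    [[0.048, 0, 0], [0, 0, 0], 1],
    [[0.054, 0, 0], [0, 0, 0], 1],
    [[0.06, 0, 0], [0, 0, 0], 1]
  ]
}}

```text
time: 26.32
eef_pos: [0.571, 0.1657, 0.0592]
tcp_rot: [-0.499, -3.101, -0.0]
ft_force: [1.3, -0.3, 1.4]
opening: 0.151
```

```bash
python3 - <<'E'
from h import *
ft(3)
a,_=shot('top','pics/top_g.png')
cv2.imwrite('pics/tg.png',cv2.resize(a[118:158,262:302,::-1],None,fx=14,fy=14,interpolation=cv2.INTER_CUBIC))
E
```

```text
t 26.425 eef [0.571 0.166 0.059] F [ 0.764 -0.134  1.876] M [-0.114 -0.367 -0.038] open 0.155
```

View pics/tg.png

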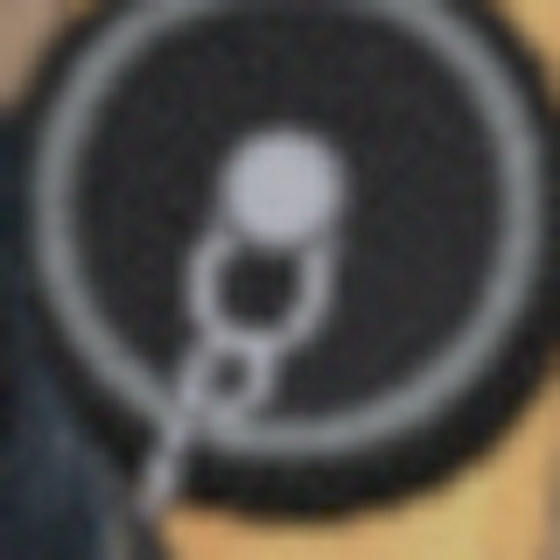

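Request:
{"op": "carry_out", "data": {
  "targets": [
    [[0.006, 0, 0], [0, 0, 0], 1],
    [[0.012, 0, 0], [0, 0, 0], 1],
    [[0.019, 0, 0], [0, 0, 0], 1],
    [[0.026, 0, 0], [0, 0, 0], 1],
    [[0.033, 0, 0], [0, 0, 0], 1],
    [[0.04, 0, 0], [0, 0, 0], 1],
    [[0.047, 0, 0], [0, 0, 0], 1],
    [[0.054, 0, 0], [0, 0, 0], 1],
    [[0.06, 0, 0], [0, 0, 0], 1],
    [[0.064, 0, 0], [0, 0, 0], 1]
  ]
}}

```text
time: 27.78
eef_pos: [0.562, 0.1687, 0.0592]
tcp_rot: [-0.499, -3.102, 0.0]
ft_force: [1.7, -0.5, 1.5]
opening: 0.156
```

```bash
python3 - <<'E'
from h import *
ft(3)
a,_=shot('top','pics/top_h.png')
cv2.imwrite('pics/th.png',cv2.resize(a[118:158,262:302,::-1],None,fx=14,fy=14,interpolation=cv2.INTER_CUBIC))
print(proj('top',[.6862,.1262,.06]))
for P in((.6862,.1262),): 
  c=np.array(P)-.028*np.array([np.cos(-.32),np.sin(-.32)]); print('28mm at',proj('top',[*c,.06]))
E
```

```text
t 27.875 eef [0.562 0.169 0.059] F [ 0.882 -0.437  1.87 ] M [-0.135 -0.36  -0.012] open 0.153
[281.918 132.22 ]
28mm at [278.852 141.338]
```

View pics/th.png

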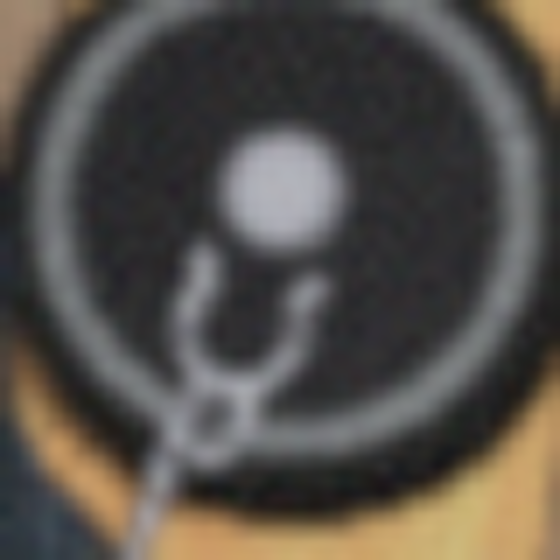

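Request:
{"op": "carry_out", "data": {
  "targets": [
    [[-0.006, 0, -0.002], [0, 0, 0], 1],
    [[-0.012, 0, -0.003], [0, 0, 0], 1],
    [[-0.018, 0, -0.003], [0, 0, 0], 1],
    [[-0.018, 0, -0.003], [0, 0, 0], 1],
    [[-0.018, 0, -0.01], [0, 0, 0], 1],
    [[-0.018, 0, -0.018], [0, 0, 0], 1],
    [[-0.018, 0, -0.028], [0, 0, 0], 1],
    [[-0.018, 0, -0.04], [0, 0, 0], 1],
    [[-0.018, 0, -0.06], [0, 0, 0], 1],
    [[-0.018, 0, -0.06], [0, 0, 0], 1]
  ]
}}

```text
time: 29.22
eef_pos: [0.565, 0.1679, 0.0688]
tcp_rot: [0.499, 3.101, 0.001]
ft_force: [0.7, -0.1, -0.7]
opening: 0.152
```

```bash
python3 - <<'E'
from h import *
ft(2)
a,_=shot('top','pics/top_i.png')
cv2.imwrite('pics/ti.png',cv2.resize(a[118:158,262:302,::-1],None,fx=14,fy=14,interpolation=cv2.INTER_CUBIC))
E
```

```text
t 29.275 eef [0.565 0.168 0.069] F [ 0.398  0.091 -0.853] M [-0.052  0.012 -0.009] open 0.153
```

View pics/ti.png

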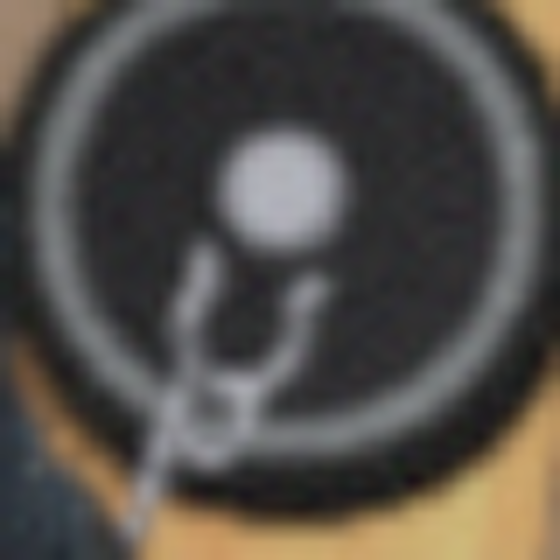

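The clip stayed put when the hook came out. Now I lift and head back.

Request:
{"op": "carry_out", "data": {
  "targets": [
    [[0, 0, -0.05], [0, 0, 0], 1],
    [[0, 0, -0.2], [0, 0, 0], 1],
    [[0, 0, -0.4], [0, 0, 0], 1],
    [[0, 0, -0.5], [0, 0, 0], 1],
    [[0, 0, -0.5], [0, 0, 0], 1],
    [[0, 0, -0.5], [0, 0, 0], 1]
  ]
}}

```text
time: 30.12
eef_pos: [0.564, 0.1677, 0.1421]
tcp_rot: [-0.499, -3.1, 0.001]
ft_force: [0.0, -0.9, -1.1]
opening: 0.152
```

```bash
python3 - <<'E'
from h import *
plan(.4588,.2445,.140,2.9261)
E
```

```text
now [0.564  0.1677 0.1421] yaw 2.8224 tz [-1.8e-03 -3.0e-04 -1.0e+00] t 30.125 open 0.152 F [ 0.03 -0.89 -1.12]
shift [0.8265 0.2658 0.0149] turn [-0.0003 -0.0005 -0.033 ]
```

Request:
{"op": "carry_out", "data": {
  "targets": [
    [[0.2, 0.06, 0], [0, 0, -0.01], 1],
    [[0.45, 0.14, 0], [0, 0, -0.02], 1],
    [[0.68, 0.22, 0.01], [0, 0, -0.033], 1],
    [[0.826, 0.266, 0.015], [0, 0, -0.033], 1],
    [[0.826, 0.266, 0.015], [0, 0, -0.033], 1],
    [[0.826, 0.266, 0.015], [0, 0, -0.033], 1],
    [[0.826, 0.266, 0.015], [0, 0, -0.033], 1]
  ]
}}

```text
time: 31.0
eef_pos: [0.4604, 0.244, 0.1409]
tcp_rot: [0.34, 3.123, -0.0]
ft_force: [-0.2, -0.1, -0.6]
opening: 0.153
```

```bash
python3 - <<'E'
from h import *
np.set_printoptions(precision=4,suppress=True)
shot('top','pics/t8.png');p,_=shot('scene','pics/s8.png')
cv2.imwrite('pics/s8d.png',cv2.resize(p[195:325,190:340,::-1],(690,598),interpolation=cv2.INTER_CUBIC))
plan(.4588,.2445,.0205,2.9261)
s=bot.state();T=R.from_rotvec(s['tcp_rot']);p=s['eef_pos'];pk=-T.apply([1,0,0]);lat=np.array([-pk[1],pk[0],0])
for n in('top','scene'):
    W=cloud(n); D=W-p; al=D@pk; la=D@lat
    m=(al>.025)&(al<.1)&(abs(la)<.012)&(W[...,2]>.12)&(W[...,2]<.2)
    Q=np.c_[al[m],la[m],W[m][:,2]]
    sh=Q[(Q[:,0]>.045)&(Q[:,0]<.08)&(Q[:,2]>.155)]
    if len(sh)>4: print(n,'shank z slope',np.polyfit(sh[:,0],sh[:,2],1),'lat slope',np.polyfit(sh[:,0],sh[:,1],1))
    print('handle',np.median(Q[Q[:,0]<.039],0),'max al',Q[:,0].max(),len(Q))
# clip state
for a in finder.tip_of('clip','top'): print('clip',onz('top',*a['uv'],.056),a['p'])
for a in finder.tip_of('clip','scene'): print('clip s',onz('scene',*a['uv'],.056),a['p'])
E
```

```text
now [0.4603 0.2441 0.141 ] yaw 2.9247 tz [ 0.0002 -0.0001 -1.    ] t 31.1 open 0.158 F [-0.11  0.33 -0.86]
shift [0.0102 0.0007 0.8032] turn [-0.      0.0001 -0.0004]
top shank z slope [0.0329 0.1708] lat slope [-0.0147  0.0004]
handle [ 0.0348 -0.0051  0.181 ] max al 0.08745760352796472 67
handle [0.0347 0.0055 0.1808] max al 0.0826557746727854 24
clip [0.6706 0.129  0.056 ] 0.54
clip s [ 0.3991 -0.051   0.056 ] 0.54
clip s [0.6663 0.1355 0.056 ] 0.49
```

View pics/s8d.png

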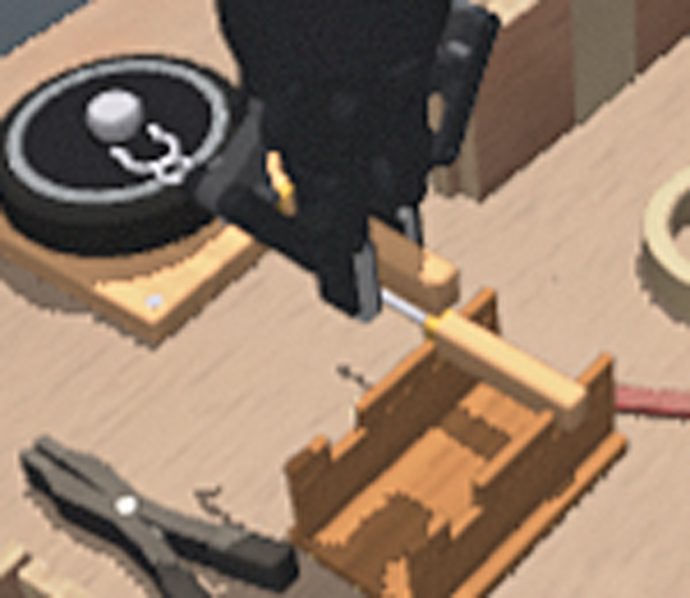

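Request:
{"op": "carry_out", "data": {
  "targets": [
    [[0.01, 0.001, 0.15], [0, 0, 0], 1],
    [[0.01, 0.001, 0.35], [0, 0, 0], 1],
    [[0.01, 0.001, 0.5], [0, 0, 0], 1],
    [[0.01, 0.001, 0.58], [0, 0, 0], 1],
    [[0.01, 0.001, 0.65], [0, 0, 0], 1],
    [[0.01, 0.001, 0.71], [0, 0, 0], 1],
    [[0.01, 0.001, 0.76], [0, 0, 0], 1],
    [[0.01, 0.001, 0.79], [0, 0, 0], 1],
    [[0.01, 0.001, 0.79], [0, 0, 0], 1],
    [[0.01, 0.001, 0.79], [0, 0, 0], 1]
  ]
}}

```text
time: 32.45
eef_pos: [0.4583, 0.2451, 0.0229]
tcp_rot: [0.338, 3.123, 0.0]
ft_force: [-0.2, 0.5, -0.4]
opening: 0.154
```

```bash
python3 - <<'E'
from h import *
ft(2); plan(.4588,.2445,.0205,2.9261)
E
```

```text
t 32.5 eef [0.458 0.245 0.023] F [-0.158  0.073 -0.665] M [-0.026  0.044  0.031] open 0.154
now [0.458 0.245 0.023] yaw 2.9261 tz [ 0.001  0.    -1.   ] t 32.55 open 0.157 F [-0.18 -0.08 -1.38]
shift [-0.004 -0.004  0.016] turn [0. 0. 0.]
```

No contact force, so it is going into the slot cleanly. I'll lower the last 2 mm, open to the same half opening, and check before lifting.

Request:
{"op": "carry_out", "data": {
  "targets": [
    [[-0.002, -0.002, 0.008], [0, 0, 0], 1],
    [[-0.002, -0.002, 0.015], [0, 0, 0], 1],
    [[-0.002, -0.002, 0.015], [0, 0, 0], 1],
    [[-0.002, -0.002, 0.015], [0, 0, 0], 0.5],
    [[-0.002, -0.002, 0.015], [0, 0, 0], 0.2],
    [[-0.002, -0.002, 0.015], [0, 0, 0], 0],
    [[-0.002, -0.002, 0.015], [0, 0, 0], 0],
    [[-0.002, -0.002, 0.015], [0, 0, 0], 0],
    [[-0.002, -0.002, 0.015], [0, 0, 0], 0]
  ]
}}

```text
time: 33.67
eef_pos: [0.4583, 0.2447, 0.0203]
tcp_rot: [-0.338, -3.123, -0.0]
ft_force: [0.4, 0.5, 0.0]
opening: 0.499
```

Request:
{"op": "carry_out", "data": {
  "targets": [
    [[0, 0, -0.1], [0, 0, 0], 0],
    [[0, 0, -0.3], [0, 0, 0], 0],
    [[0, 0, -0.6], [0, 0, 0], 0],
    [[0, 0, -0.9], [0, 0, 0], 0],
    [[0, 0, -0.95], [0, 0, 0], 0],
    [[0, 0, -0.95], [0, 0, 0], 0]
  ]
}}

```text
time: 34.42
eef_pos: [0.459, 0.245, 0.164]
tcp_rot: [0.338, 3.121, 0.002]
ft_force: [-0.7, 0.3, -0.3]
opening: 0.502
```

Request:
{"op": "carry_out", "data": {
  "targets": [
    [[0.95, 0.3, -0.1], [0, 0, 0], 0],
    [[0.95, 0.3, -0.1], [0, 0, 0], 0],
    [[0.95, 0.3, -0.1], [0, 0, 0], 0],
    [[0.95, 0.3, -0.1], [0, 0, 0], 0]
  ]
}}

```text
time: 34.92
eef_pos: [0.3266, 0.3193, 0.1762]
tcp_rot: [-0.332, -3.122, 0.003]
ft_force: [1.4, -0.1, -0.4]
opening: 0.499
```

```bash
python3 - <<'E'
from h import *
np.set_printoptions(precision=4,suppress=True)
q,_=shot('top','pics/t9.png');p,_=shot('scene','pics/s9.png')
cv2.imwrite('pics/s9d.png',cv2.resize(p[195:325,190:340,::-1],(690,598),interpolation=cv2.INTER_CUBIC))
cv2.imwrite('pics/t9d.png',cv2.resize(q[110:240,220:320,::-1],(460,598),interpolation=cv2.INTER_CUBIC))
print(bot.state()['time'],bot.state()['eef_pos'],bot.state()['opening'])
for n in('top','scene'):
    W=cloud(n)
    for t in('hook_pick','straight_pick'):
      for a in finder.outline_of(t,n)[:1]:
        P=W[a['region']];Q=P[(P[:,2]>.056)&(P[:,2]<.068)]
        if len(Q)<10: print('few');continue
        c=Q[:,:2].mean(0);vt=np.linalg.svd(Q[:,:2]-c)[2][0];vt*=np.sign(vt[0]);pr=(Q[:,:2]-c)@vt
        print(n,t,a['p'],c,'yaw',np.arctan2(vt[1],vt[0]),'mid',c+vt*(pr.min()+pr.max())/2,'ztop',np.median(Q[:,2]),'slope',np.polyfit(pr,Q[:,2],1)[0],len(Q))
    m=(np.hypot(W[...,0]-.66,W[...,1]-.135)<.03)&(W[...,2]<.066)&(W[...,2]>.05); 
    g=np.load(f'/tmp/{n}_p.npy').astype(int).min(2)
    B=W[m&(g>(120 if n=='top' else 170))]; print(n,'clip px',len(B),B.mean(0),np.percentile(B[:,2],[5,95]))
E
```

```text
35.025 [0.3285 0.3186 0.1763] 0.4980884204818625
top hook_pick 0.74 [0.4605 0.2435] yaw -0.22109008615451808 mid [0.4604 0.2435] ztop 0.06143081855625465 slope 0.0021935539208842374 141
top straight_pick 0.62 [0.4492 0.1791] yaw -0.21473880159420028 mid [0.4697 0.1746] ztop 0.06142699682690955 slope -0.019357368923993215 144
top clip px 35 [0.6496 0.1397 0.0602] [0.056  0.0633]
scene hook_pick 0.92 [0.4613 0.246 ] yaw -0.24609735081047207 mid [0.4604 0.2463] ztop 0.061449782988251545 slope 0.016232226360621646 285
scene straight_pick 0.57 [0.4725 0.1766] yaw -0.2741977550486321 mid [0.4748 0.176 ] ztop 0.06161709170878693 slope 0.00041754733990274223 81
scene clip px 83 [0.6495 0.1385 0.0598] [0.0567 0.0626]
```

View pics/s9d.png

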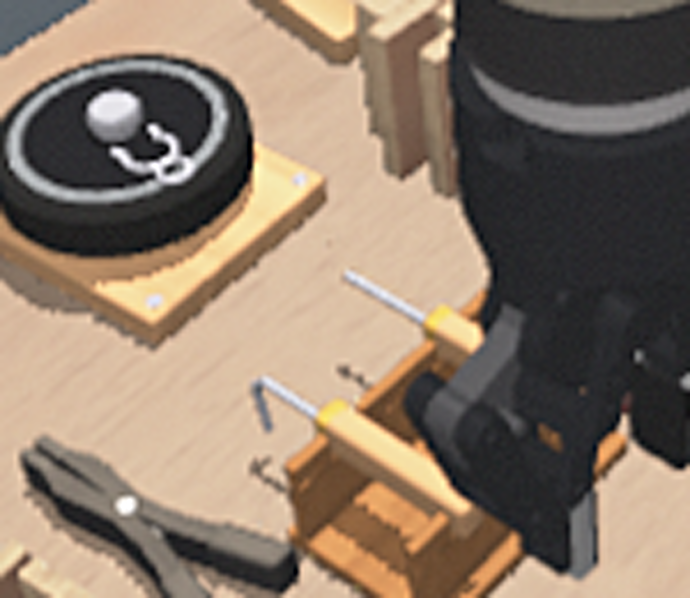

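View pics/t9d.png

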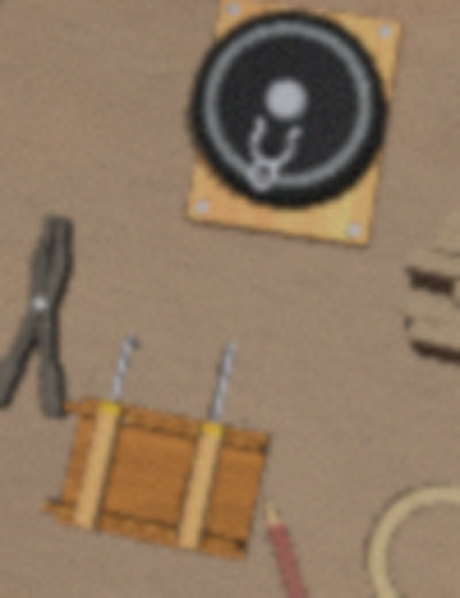

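The pick lies level in its slot: top at 61 mm, mid (0.460, 0.244), and yaw about -0.22 (top camera) against -0.21 at the start. The clip's ring centre is about 28 mm from the axle and flat on the wheel's face. The hand is free.

```bash
python3 -c "
from plant import sign_off
print(sign_off())"
```

```text
the job is handed in; nothing more can be done
None
```

The job is done and handed in at about 35 s of the 61 s limit; no verdict was reported.

**What I did:** I lifted the hooked pick and felt the wheel's face with the hook tip (about 3–4 N). I then lowered the hook into the clip's loop and pulled slowly, with about 5–7 N at most. The clip came off the groove, I lifted the hook out of the loop, and I put the pick back in its slot.

**Last checks:**
- **Clip:** it lies flat on the wheel's face at about 60 mm (top of the wire). Its ring centre is about 28 mm from the axle's axis; the limits are 21 to 45 mm.
- **Pick:** it is level in its slot with the hook down and to the same side. Its middle is at (0.460, 0.244), within about 2 mm of where it lay.
- **Other things:** the pictures show nothing else moved, and the hand is clear. I compared only the straight pick and the tool rest area closely, not every bystander.

**What disagreed:**
- **Fingertip height:** the fingertips stood about 33 mm higher than the reported TCP and the stated 22 mm imply. My first grasp therefore closed above the handle without touching it, and I corrected by the height measured in the images.
- **Pick heading:** the cameras differ slightly on the final heading, -0.22 rad from the top one and -0.25 rad from the scene one. The scene view was partly blocked by the hand; both are within the 0.12 rad tolerance.
- **Straight pick:** the midpoint fits came out scattered by about 2 cm because of partial outlines and blocked views. In the pictures it looks unmoved.

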